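# Lid and clip a sample box in opposite-corner order

### The job

Put the loose plywood lid on the plywood box so that it sits flush all round, and let go of it; then swing the four steel corner clips in over the lid and press each one down until it snaps fully shut, in opposite-corner order: after the first clip shut the one diagonally across from it, then the other two. Work gently (the clips and the box are light goods: press with no more than about 20 N, and do not bang the lid down) and leave the other goods on the table where they are.

Things in the scene. Friction and masses are not known exactly. Their poses are not given: they have to be found in the camera images.
- box: open plywood box, fixed to the table, outside 124 (its x) x 96 (its y) x 62 mm high, walls 5 mm, a card deck inside (top 35 mm above the box's underside). Origin: centre of its underside; z up. Along each of its two long sides (y = +48 and -48 mm) it carries two steel swing clips, 40 mm either side of the middle. Small ledges stand 3 mm out on its short ends
- lid: loose plywood lid, 0.22 kg, lying plug down. Origin: centre of its underside; z up. Plug 110 x 82 mm, 8 mm high, lower edges rounded: drops into the box mouth with 2 mm to spare each side. On it a plate 124 (x) x 96 (y) x 5 mm that rests on the box rim, and a bar handle. Seated, its origin is 54 mm and its plate top 67 mm above the box's origin; fits either way round
- handle (a point): middle of the top of the lid's bar handle, 37 mm above the lid's origin; axes as the lid's. The bar is 50 (x) x 12 (y) mm and 24 mm high, standing on the plate
- gold_cup: small gilt pot, 67 mm across, 58 mm high, loose, a bystander; origin at its underside
- card_deck_1: card deck in a tuck box, 66 x 98 x 30 mm, loose, a bystander lying flat; origin at its underside
- clip_a (a joint): angle (rad) of the steel clip at the box's corner (+x, +y); opposite corner: clip_c. 0: shut, level, pointing inward over the lid (stop with slight give); 1.57: upright; 2.2: leaning out from the box (stop). Lever 20 mm wide (along box x), 5 mm thick, reaching 39 mm from its hinge, with a rolled tip standing 4.5 mm above the pin's level. It turns easily and stays where left, except at its catch: see seat_a
- seat_a (a point): nominal middle of clip_a's hinge pin, 13 mm outside the box's long wall, 77 mm above its underside; axes as the box's; pin along x. Plates sit in slots: the true pin is up to 3.5 mm higher or lower, unreported. Shut lever's top: 2.5 mm above the true pin. From 0.14 rad down a spring catch resists (about 5 N at 27 mm from the pin; springs back if let go), snaps at 0.08 to 0.04 rad, then holds it shut, 1.5 to 8.5 mm clear of the lid
- clip_b (a joint): angle (rad) of the steel clip at the box's corner (-x, +y); opposite corner: clip_d. 0: shut, level, pointing inward over the lid (stop with slight give); 1.57: upright; 2.2: leaning out from the box (stop). Lever 20 mm wide (along box x), 5 mm thick, reaching 39 mm from its hinge, with a rolled tip standing 4.5 mm above the pin's level. It turns easily and stays where left, except at its catch: see seat_b
- seat_b (a point): nominal middle of clip_b's hinge pin, 13 mm outside the box's long wall, 77 mm above its underside; axes as the box's; pin along x. Plates sit in slots: the true pin is up to 3.5 mm higher or lower, unreported. Shut lever's top: 2.5 mm above the true pin. From 0.14 rad down a spring catch resists (about 5 N at 27 mm from the pin; springs back if let go), snaps at 0.08 to 0.04 rad, then holds it shut, 1.5 to 8.5 mm clear of the lid
- clip_c (a joint): angle (rad) of the steel clip at the box's corner (-x, -y); opposite corner: clip_a. 0: shut, level, pointing inward over the lid (stop with slight give); 1.57: upright; 2.2: leaning out from the box (stop). Lever 20 mm wide (along box x), 5 mm thick, reaching 39 mm from its hinge, with a rolled tip standing 4.5 mm above the pin's level. It turns easily and stays where left, except at its catch: see seat_c
- seat_c (a point): nominal middle of clip_c's hinge pin, 13 mm outside the box's long wall, 77 mm above its underside; axes as the box's; pin along x. Plates sit in slots: the true pin is up to 3.5 mm higher or lower, unreported. Shut lever's top: 2.5 mm above the true pin. From 0.14 rad down a spring catch resists (about 5 N at 27 mm from the pin; springs back if let go), snaps at 0.08 to 0.04 rad, then holds it shut, 1.5 to 8.5 mm clear of the lid
- clip_d (a joint): angle (rad) of the steel clip at the box's corner (+x, -y); opposite corner: clip_b. 0: shut, level, pointing inward over the lid (stop with slight give); 1.57: upright; 2.2: leaning out from the box (stop). Lever 20 mm wide (along box x), 5 mm thick, reaching 39 mm from its hinge, with a rolled tip standing 4.5 mm above the pin's level. It turns easily and stays where left, except at its catch: see seat_d
- seat_d (a point): nominal middle of clip_d's hinge pin, 13 mm outside the box's long wall, 77 mm above its underside; axes as the box's; pin along x. Plates sit in slots: the true pin is up to 3.5 mm higher or lower, unreported. Shut lever's top: 2.5 mm above the true pin. From 0.14 rad down a spring catch resists (about 5 N at 27 mm from the pin; springs back if let go), snaps at 0.08 to 0.04 rad, then holds it shut, 1.5 to 8.5 mm clear of the lid

How it is judged:
By the outcome, as a careful person would: the job done as asked, in the order asked, and still so for the second after the job is handed in, with the robot touching nothing.
It also fails if it takes over 67 s, if anything falls off the work surface, if the arm or the gripper's body presses on something with over 40 N, if the wrist force passes 120 N, or if a joint passes its speed limit or range.

### The arm

A 6-joint arm with a two-finger parallel gripper is mounted at the origin on a cart in front of the work surface, level with it; the furniture and walls round the work are solid. World frame = base frame: x ahead of the robot, y to its left, z up, the work surface at z = 0. Lengths are in m, angles in rad, forces in N, time in s.
With the tool pointing down it reaches from about 0.3 to 0.775 m from the base axis. Payload 14.6 kg.
Tool frame: the origin (TCP) lies at the very end of the fingers, on their centre line; the grasp point (between the pads) lies 19 mm behind it (bot.hold_point_z is the distance from the TCP to the grasp point, in m); z points along the fingers, y is the direction in which the jaws open and shut (so a half turn about z gives the same grasp; the last joint's range is limited). The gripper opens to 94 mm and grips with 3 to 60 N. Pads are 16 mm wide; open, the fingers measure 119 mm over their backs; the gripper's body (75 mm by 177 mm) begins 78 mm behind the grasp point.
Start: joints at [-1.327, 0.3, 1.521, -0, 1.321, -0.067], TCP at [0.168, -0.524, 0.205] pointing down, gripper open.
Joint ranges: [-3.03, 3.03], [-0.79, 2.21], [0.23, 2.52], [-1.04, 4.18], [0, 3.07], [-2.55, 2.55]. Speed limits (rad/s): [2.22, 2.22, 2.57, 3.14, 3.14, 3.14].

### API

Orientations are given as a rotation vector (axis times angle).
In Python, from cell import bot, snapshot, get_calibration gives the robot as it stands.
- The arm moves only by the tool jog_arm, never from a script. Its argument "commands" is a list of rows, each a list of 7 numbers: the finger opening in mm, from 0 to 94, then the shift along the world's x, y, z in mm, then the turn, a rotation vector about the world's x, y, z in degrees. In form: [[fingers, tx, ty, tz, ax, ay, az], ...]. A call has 1 to 8 rows; each row shifts and turns the pose as measured when the row begins; what a row does not reach is not made up. A row lasts 1/10 s, in which the tool goes at most 50 mm and 8.59 degrees, less where a joint would pass 70% of its speed; a pose out of reach is approached as far as the arm can. A call with a gripper value outside its range is refused whole. The fingers move at their own pace and stop on an object; "newtons" is the grip in N (left out, the last holds). Time passes only in rows, so rows that do not move let the fingers close. It gives the time, the measured TCP pose, the force and the opening at its end, in the units of the state.
- bot.sense(): the state, without advancing time (a new reading comes with each control period).
- snapshot(name): name is "scene" or "top" or "wrist"; returns the picture (480x640x3 uint8, red, green, blue); there is no depth.
- get_calibration(name): a dict with "fx", "fy", "cx", "cy" (pixels), "cam_to_world" (4x4, takes a point from camera to world coordinates). Camera axes: x right, y down, z forward; pixel columns grow to the right and rows downward; lengths in m; the calibration is good to about 2 mm. A picture is of the moment at which its call begins: read the wrist's pose just before it. get_calibration takes no time and is no camera call; for the wrist camera it gives the pose at the moment of the call.
- bot.sign_off(): hands the job in, once; it reports no verdict.
The state is a dict: "time_s": time; "qpos": joint angles; "dq": joint speeds; "tau": joint torques, N m; "tcp_pos": TCP position; "tool_rot": TCP orientation; "force": force on the tool from outside, world axes, zero at the start; "moment": the same for the moment, N m; "finger_gap": finger opening in m.
Only numpy, scipy, OpenCV 4.12 (cv2) and the standard library are available. Lean on these libraries where they do the work, as an engineer would, in place of code of your own. Each camera call takes 0.05 s, during which the arm holds its last target.

## Working session

There is one attempt and no reset: what is moved stays moved. The work goes in short steps, Python scripts to look and compute and a tool call to move; the robot and the scene stay as the last step left them, time stands still between calls to the robot, and variables do not carry over. Pictures are saved under pics/ and viewed, and the job is handed in when it is done.

Besides the shell and the picture viewer there is one more tool, called after "Emit:" in YAML: its name, and indented under it one key for each argument. jog_arm: Moves the arm, as the interface text tells. Its arguments: {"type":"object","properties":{"commands":{"type":"array","items":{"type":"array","items":{"type":"number"}}},"newtons":{"type":"number"}},"required":["commands"]}

```bash
ls; mkdir -p pics; python3 - <<'E'
from cell import bot,snapshot,get_calibration
import cv2
for n in("scene","top","wrist"):
    c=get_calibration(n);print(n,c)
    cv2.imwrite(f"pics/{n}0.png",snapshot(n)[:,:,::-1])
print(bot.sense(),bot.hold_point_z)
E
```

```text
pics
scene {'fx': 494.35949235966734, 'fy': 494.35949235966734, 'cx': 317.3942944916572, 'cy': 236.6518862246567, 'cam_to_world': array([[ 0.90469475, -0.26405128,  0.33437155,  0.14451346],
       [-0.42592122, -0.54044882,  0.72560746, -1.07985246],
       [-0.01088687, -0.79886919, -0.60140626,  0.63471324],
       [ 0.        ,  0.        ,  0.        ,  1.        ]])}
top {'fx': 555.954617320829, 'fy': 555.954617320829, 'cx': 322.7895593512067, 'cy': 239.04964208552565, 'cam_to_world': array([[-0.01085331, -0.99515563,  0.09771117,  0.3368606 ],
       [-0.99967814,  0.01303941,  0.02176233, -0.4440725 ],
       [-0.022931  , -0.09744352, -0.99497685,  0.92004393],
       [ 0.        ,  0.        ,  0.        ,  1.        ]])}
wrist {'fx': 371.7445156020689, 'fy': 371.7445156020689, 'cx': 314.5158437931131, 'cy': 239.16639441873465, 'cam_to_world': array([[ 3.06530909e-01, -9.24397464e-01, -2.26998086e-01,
         2.32626385e-01],
       [-9.51860625e-01, -2.97784556e-01, -7.27028782e-02,
        -5.03422322e-01],
       [-3.90168239e-04,  2.38356220e-01, -9.71177718e-01,
         3.84200887e-01],
       [ 0.00000000e+00,  0.00000000e+00,  0.00000000e+00,
         1.00000000e+00]])}
{'time_s': 0.15, 'qpos': array([-1.32660478e+00,  3.00344174e-01,  1.52137642e+00,  1.32448873e-05,
        1.32068593e+00, -6.65783553e-02]), 'dq': array([-0.00115926, -0.00073698, -0.00257144, -0.00114172,  0.00011926,
        0.00083318]), 'tau': array([ 1.00011363e-03, -5.31961942e+01, -3.52821636e+01,  7.08330050e-02,
        2.36041256e-02, -6.73511636e-05]), 'tcp_pos': array([ 0.16815588, -0.523484  ,  0.20504253]), 'tool_rot': array([-3.10294161e+00, -4.86063486e-01,  9.32828248e-05]), 'force': array([ 0.05208348,  0.0861906 , -0.25173809]), 'moment': array([-0.05135987,  0.00013593,  0.02917933]), 'finger_gap': 0.09420365977025989} 0.0188
```

View pics/scene0.png

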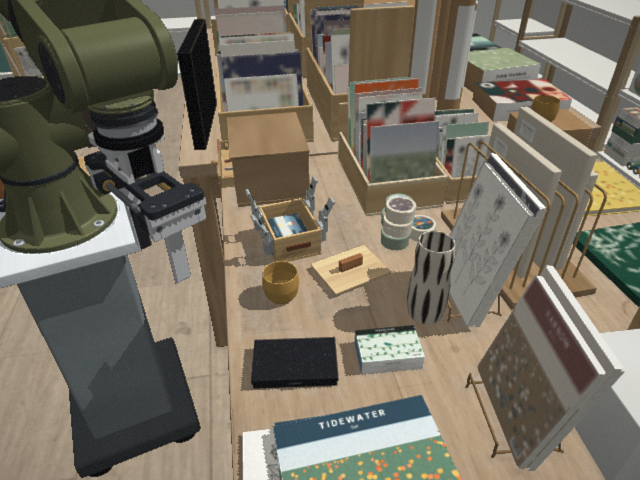

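View pics/top0.png

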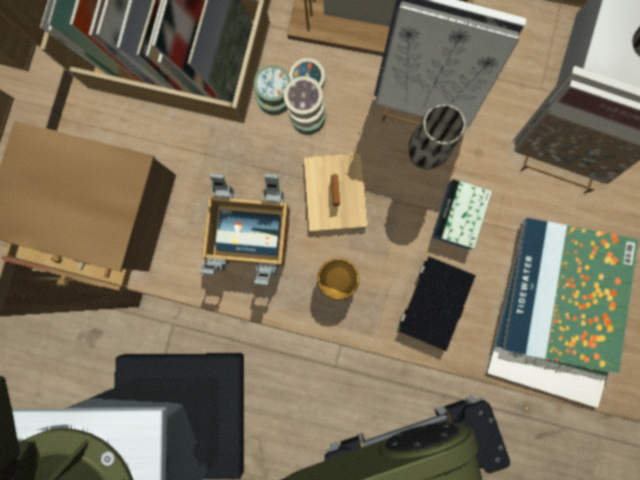

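View pics/wrist0.png

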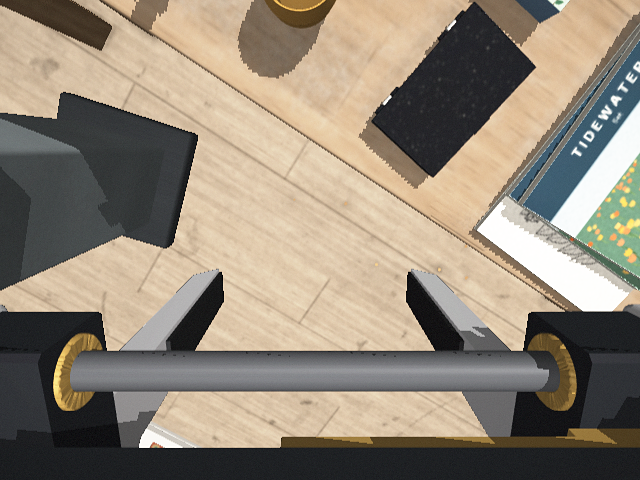

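```bash
python3 - <<'E'
import cv2
a=cv2.imread("pics/top0.png")
cv2.imwrite("pics/top0z.png",cv2.resize(a[145:295,190:390],None,fx=4,fy=4,interpolation=cv2.INTER_CUBIC))
a=cv2.imread("pics/scene0.png")
cv2.imwrite("pics/sc0z.png",cv2.resize(a[165:315,235:400],None,fx=4,fy=4,interpolation=cv2.INTER_CUBIC))
E
```

```text
(no output)
```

View pics/top0z.png

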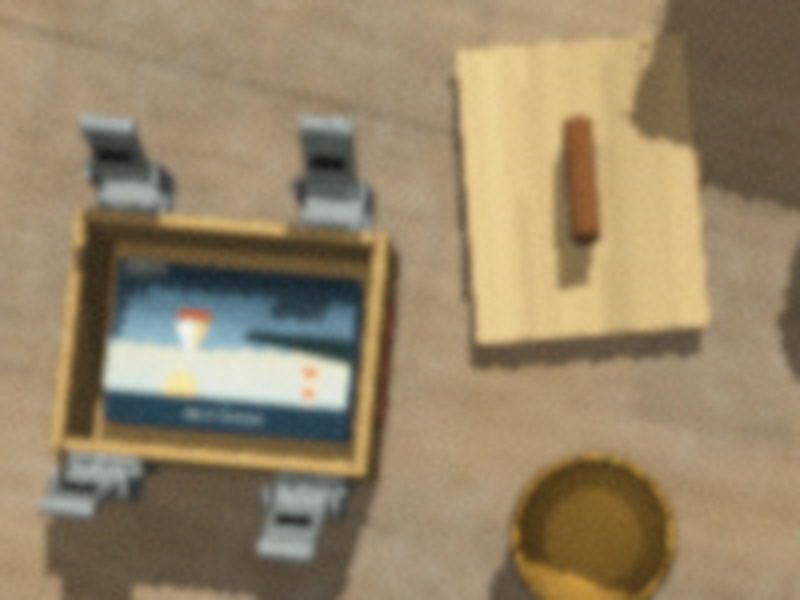

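View pics/sc0z.png

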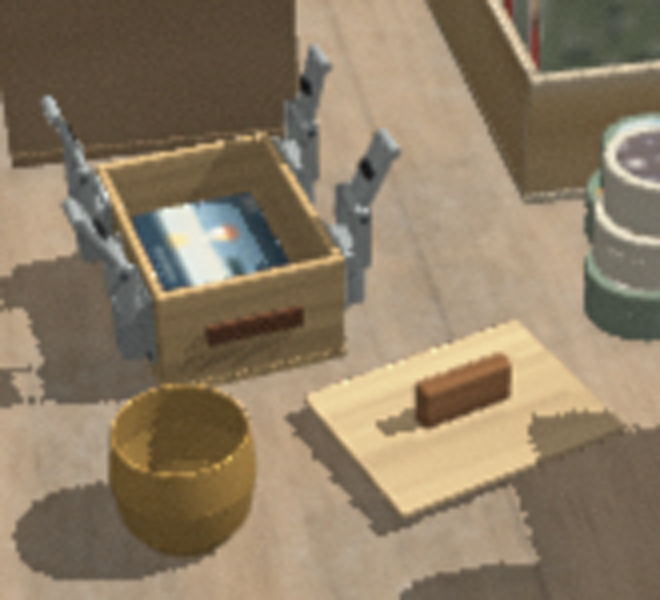

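```bash
cat > h.py <<'E'
import numpy as np
from cell import bot,snapshot,get_calibration
def ray(c,uv,z):
    M=c["cam_to_world"];uv=np.atleast_2d(uv).astype(float)
    d=np.c_[(uv[:,0]-c["cx"])/c["fx"],(uv[:,1]-c["cy"])/c["fy"],np.ones(len(uv))]@M[:3,:3].T
    o=M[:3,3];return o+d*((z-o[2])/d[:,2])[:,None]
def proj(c,P):
    M=c["cam_to_world"];q=(np.atleast_2d(P)-M[:3,3])@M[:3,:3]
    return np.c_[q[:,0]/q[:,2]*c["fx"]+c["cx"],q[:,1]/q[:,2]*c["fy"]+c["cy"]]
def rect(P): # corners in order; report centre, edges, angle
    P=P[:,:2];e=np.roll(P,-1,0)-P
    print("c",P.mean(0).round(4),"edges",np.linalg.norm(e,axis=1).round(4),"ang",np.degrees(np.arctan2(e[:,1],e[:,0])).round(1))
E
python3 - <<'E'
from h import *
c=get_calibration("top")
z=lambda L,o,s=4:[(o[0]+(u+.5)/s-.5,o[1]+(v+.5)/s-.5) for u,v in L]
rect(ray(c,z([(80,210),(387,235),(366,475),(55,448)],(190,145)),.062))
rect(ray(c,z([(457,50),(685,37),(707,325),(478,345)],(190,145)),.013))
h=ray(c,z([(579,118),(586,242)],(190,145)),.037);print(h,h.mean(0))
print(ray(c,z([(595,530)],(190,145)),.058))
c=get_calibration("scene")
rect(ray(c,z([(100,170),(265,137),(343,258),(160,295)],(235,165)),.062))
rect(ray(c,z([(307,400),(518,321),(622,425),(405,515)],(235,165)),.013))
print(ray(c,z([(52,100),(317,52),(385,138),(75,205)],(235,165)),.1))
E
```

```text
c [ 0.4369 -0.3043] edges [0.1212 0.0941 0.1216 0.0939] ang [-95.5 174.8  84.4  -5.4]
c [ 0.5043 -0.4453] edges [0.0949 0.1208 0.0943 0.1239] ang [ -87.6 -176.7   94.3    3.6]
[[ 0.5286206  -0.4446042   0.037     ]
 [ 0.47800737 -0.4467604   0.037     ]] [ 0.50331399 -0.4456823   0.037     ]
[[ 0.36201962 -0.44869047  0.058     ]]
c [ 0.438  -0.3052] edges [0.091  0.1182 0.0926 0.1158] ang [ -5.6 -94.8 172.9  84.5]
c [ 0.5053 -0.4479] edges [0.1233 0.0923 0.1217 0.093 ] ang [   4.4  -87.1 -175.2   93.9]
[[ 0.38111863 -0.22540557  0.1       ]
 [ 0.52441283 -0.24157999  0.1       ]
 [ 0.51915194 -0.3336917   0.1       ]
 [ 0.3600441  -0.32135336  0.1       ]]
```

```bash
python3 - <<'E'
from h import *
c=get_calibration("scene");t=get_calibration("top")
print(ray(c,[(413,318),(443,322),(428,322)],0))
for z in(.12,.15,.18,.2): print(z,ray(c,[(419,240),(455,243)],z)[:,:2],ray(t,[(424,122),(467,122),(445,105),(445,142)],z)[:,:2])
print(ray(t,[(303,96)],.1),ray(t,[(40,260),(150,160),(120,265),(20,125)],.15))
E
```

```text
[[ 0.54684689 -0.60115831  0.        ]
 [ 0.58811386 -0.63160111  0.        ]
 [ 0.56482247 -0.62034313  0.        ]]
0.12 [[ 0.58272029 -0.54371307]
 [ 0.63252284 -0.57735051]] [[ 0.58640823 -0.57730396]
 [ 0.58527178 -0.64015804]
 [ 0.61154302 -0.60885551]
 [ 0.5558282  -0.60706213]]
0.15 [[ 0.55717946 -0.57496189]
 [ 0.60407927 -0.60663878]] [[ 0.57705071 -0.57230805]
 [ 0.57595687 -0.63280524]
 [ 0.60124299 -0.60267649]
 [ 0.54761737 -0.60095035]]
0.18 [[ 0.53163862 -0.60621071]
 [ 0.5756357  -0.63592704]] [[ 0.56769319 -0.56731215]
 [ 0.56664196 -0.62545244]
 [ 0.59094297 -0.59649747]
 [ 0.53940653 -0.59483858]]
0.2 [[ 0.5146114  -0.62704326]
 [ 0.55667332 -0.65545255]] [[ 0.56145484 -0.56398154]
 [ 0.56043203 -0.62055057]
 [ 0.58407628 -0.59237812]
 [ 0.53393264 -0.59076406]]
[[ 0.63654766 -0.39838487  0.1       ]] [[ 0.38814362 -0.02998551  0.15      ]
 [ 0.52864746 -0.18269397  0.15      ]
 [ 0.37976087 -0.14339799  0.15      ]
 [ 0.58309146  0.00678775  0.15      ]]
```

Emit:
jog_arm:
  commands:
    - [94,30,30,10,0,0,-2]
    - [94,45,10,0,0,0,-2]
    - [94,45,10,0,0,0,-2]
    - [94,45,10,0,0,0,-2]
    - [94,45,10,0,0,0,-2]
    - [94,45,5,0,0,0,-2]
    - [94,40,5,0,0,0,-2]
    - [94,0,0,0,0,0,0]

```text
time_s: 0.95
tcp_pos: [0.4728, -0.4376, 0.2133]
tool_rot: [-3.137, -0.082, 0.002]
force: [-0.5, 0.6, -0.4]
finger_gap: 0.0939
```

```bash
python3 - <<'E'
from h import *
import cv2,pickle
pickle.dump(get_calibration("wrist"),open("c1.pkl","wb"))
cv2.imwrite("pics/w1.png",snapshot("wrist")[:,:,::-1])
E
```

```text
(no output)
```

View pics/w1.png

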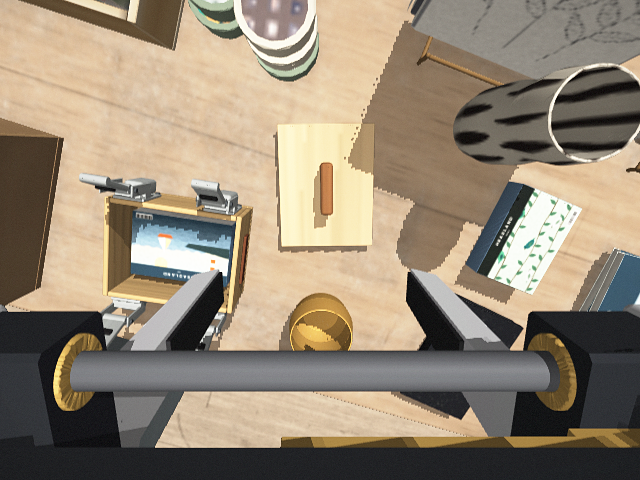

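```bash
python3 - <<'E'
from h import *
import cv2,pickle
c=pickle.load(open("c1.pkl","rb"))
rect(ray(c,[(278,124),(374,124),(372,244),(281,246)],.013))
h=ray(c,[(320,163),(332,163),(331,214),(321,215)],.037);rect(h)
a=cv2.imread("pics/w1.png")
cv2.imwrite("pics/w1z.png",cv2.resize(a[165:325,70:270],None,fx=4,fy=3.75,interpolation=cv2.INTER_CUBIC))
cv2.imwrite("pics/w1y.png",cv2.resize(a[110:260,260:400],None,fx=4,fy=4,interpolation=cv2.INTER_CUBIC))
E
```

```text
c [ 0.5025 -0.4483] edges [0.0937 0.1211 0.096  0.1233] ang [ -87.  -175.8   94.4    3.2]
c [ 0.5027 -0.4474] edges [0.0112 0.0484 0.0097 0.0494] ang [ -87.  -177.5   98.9    4.4]
```

View pics/w1z.png

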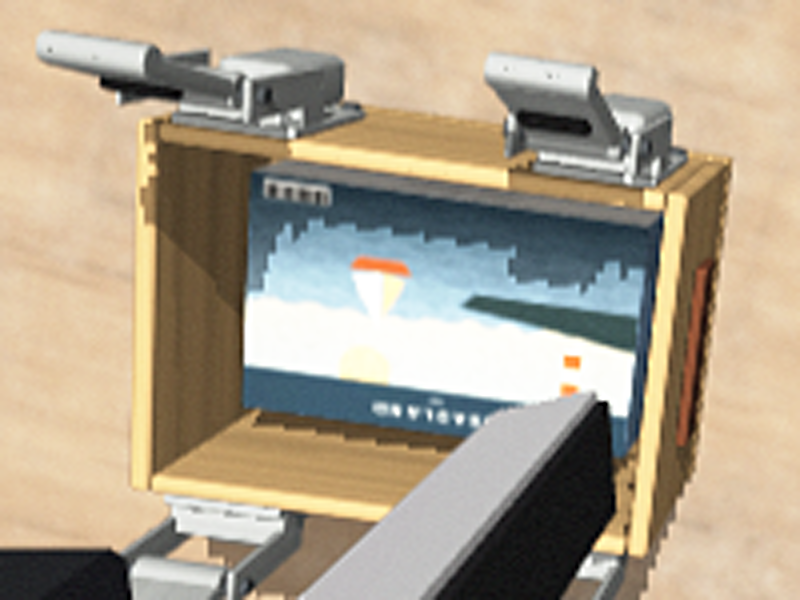

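View pics/w1y.png

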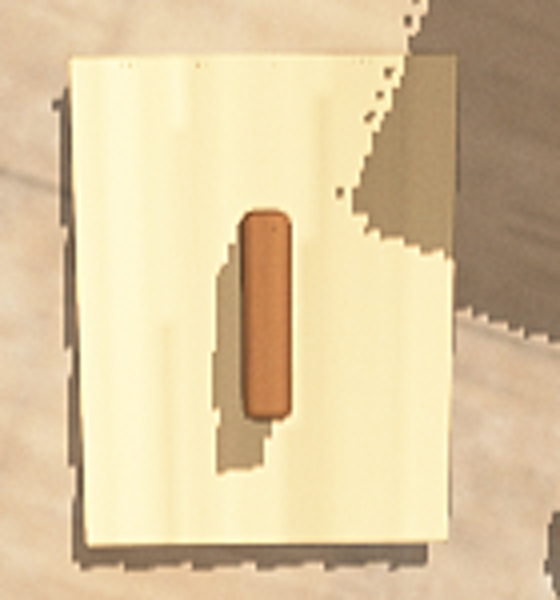

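Emit:
jog_arm:
  commands:
    - [50,30,-9,-20,0,0,1]
    - [50,0,0,-45,0,0,0]
    - [50,0,0,-45,0,0,0]
    - [50,0,0,-40,0,0,0]
    - [50,0,0,0,0,0,0]

```text
time_s: 1.5
tcp_pos: [0.4969, -0.4494, 0.0603]
tool_rot: [-3.138, -0.109, 0.001]
force: [0.1, 0.2, 0.2]
finger_gap: 0.0576
```

```bash
python3 - <<'E'
from h import *
import cv2,pickle
c=get_calibration("wrist")
cv2.imwrite("pics/w2.png",snapshot("wrist")[:,:,::-1])
s=bot.sense();print(s["tcp_pos"],s["time_s"])
pickle.dump(c,open("c2.pkl","wb"))
print(proj(c,np.array([[.5035,-.447,.037],s["tcp_pos"]])))
E
```

```text
[ 0.49799896 -0.45061557  0.06399445] 1.55
[[309.40672595 258.26720829]
 [315.11654842 284.80157694]]
```

View pics/w2.png

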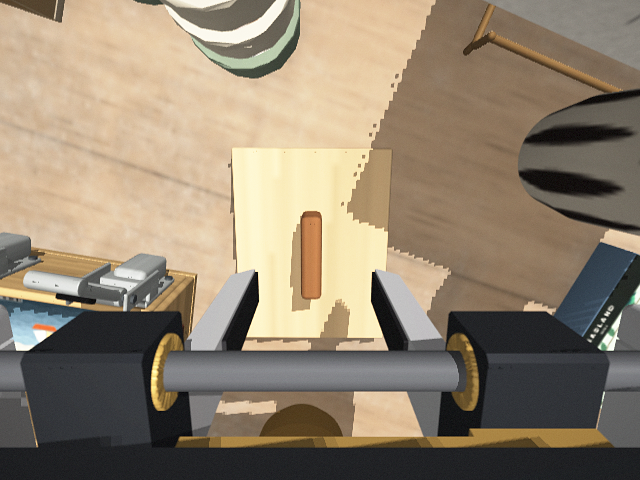

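```bash
python3 - <<'E'
from h import *
import pickle
c=pickle.load(open("c2.pkl","rb"))
rect(ray(c,[(302,213),(322,213),(322,297),(302,297)],.037))
rect(ray(c,[(232,149),(391,150),(387,338),(237,338)],.013))
E
```

```text
c [ 0.5048 -0.4484] edges [0.011  0.0496 0.0117 0.0496] ang [ -86.  -175.7   94.     3.6]
c [ 0.502  -0.4483] edges [0.0942 0.1228 0.1007 0.1234] ang [ -86.3 -174.4   94.     2.5]
```

Emit:
jog_arm:
  commands:
    - [45,5,2,-25,0,0,0]
    - [40,0,0,-15,0,0,0]
    - [40,0,0,0,0,0,0]
    - [40,0,0,0,0,0,0]
  newtons: 25

```text
time_s: 1.95
tcp_pos: [0.5041, -0.4531, 0.0335]
tool_rot: [3.129, 0.106, 0.016]
force: [0.1, 0.0, 0.7]
finger_gap: 0.0403
```

Emit:
jog_arm:
  commands:
    - [40,0,4,-8,0,0,0]
    - [40,0,0,-6,0,0,0]
    - [40,0,0,0,0,0,0]

```text
time_s: 2.25
tcp_pos: [0.5048, -0.45, 0.0222]
tool_rot: [3.125, 0.106, 0.021]
force: [0.2, -0.6, -0.1]
finger_gap: 0.04
```

```bash
cat >> h.py <<'E'
from scipy.spatial.transform import Rotation as Ro
def corr(xyz_mm=None,xang=None,show=True):
    s=bot.sense();R=Ro.from_rotvec(s["tool_rot"]);X=R.as_matrix()
    a=np.degrees(np.arctan2(X[1,0],X[0,0]))
    t=a if xang is None else xang
    ca,sa=np.cos(np.radians(t)),np.sin(np.radians(t))
    D=Ro.from_matrix(np.array([[ca,sa,0],[sa,-ca,0],[0,0,-1]]))
    print("t",round(s["time_s"],2),"tcp",(s["tcp_pos"]*1000).round(1),"xang",a.round(2),"turn",np.degrees((D*R.inv()).as_rotvec()).round(2),"F",s["force"].round(2),"M",s["moment"].round(2),"gap",round(s["finger_gap"]*1000,1), "q6",s["qpos"][5].round(2))
    if xyz_mm is not None: print("shift",(np.array(xyz_mm)-s["tcp_pos"]*1000).round(1))
E
python3 -c "
from h import *
corr([504,-448,17],4)"
```

```text
t 2.25 tcp [ 504.8 -450.    22.2] xang 3.88 turn [0.8  0.8  0.13] F [ 0.23 -0.63 -0.11] M [ 0.03 -0.02 -0.02] gap 40.0 q6 0.72
shift [-0.8  2.  -5.2]
```

Emit:
jog_arm:
  commands:
    - [40,-1,3,-4,0.8,0.8,0]
    - [40,0,1,-2,0.5,0.5,0]
    - [40,0,0,0,0,0,0]

```text
time_s: 2.55
tcp_pos: [0.5038, -0.4457, 0.0162]
tool_rot: [-3.129, -0.106, 0.016]
force: [-0.4, 0.6, -0.2]
finger_gap: 0.0396
```

```bash
python3 -c "
from h import *
corr([504,-448,17],4)"
```

```text
t 2.55 tcp [ 503.8 -445.7   16.2] xang 3.88 turn [-0.6  -0.61  0.12] F [-0.36  0.6  -0.21] M [ 0.   -0.01  0.04] gap 39.6 q6 0.72
shift [ 0.2 -2.3  0.8]
```

Emit:
jog_arm:
  commands:
    - [40,0,-1,1,-0.4,-0.4,0]
    - [40,0,0,0,0,0,0]
    - [40,0,0,0,0,0,0]

```text
time_s: 2.85
tcp_pos: [0.5039, -0.4468, 0.0172]
tool_rot: [-3.137, -0.106, 0.005]
force: [0.3, -0.3, 0.1]
finger_gap: 0.0399
```

```bash
python3 -c "
from h import *
corr([504,-448,17],4)"
```

```text
t 2.85 tcp [ 503.9 -446.8   17.2] xang 3.88 turn [-0.16 -0.17  0.12] F [ 0.26 -0.32  0.12] M [-0.01  0.01  0.05] gap 39.9 q6 0.72
shift [ 0.1 -1.2 -0.2]
```

Good; close on the bar.

Emit:
jog_arm:
  commands:
    - [8,0,-1,0,0,0,0]
    - [8,0,0,0,0,0,0]
    - [8,0,0,0,0,0,0]
    - [8,0,0,0,0,0,0]
    - [8,0,0,0,0,0,0]
    - [8,0,0,0,0,0,0]
  newtons: 30

```text
time_s: 3.45
tcp_pos: [0.5039, -0.448, 0.0174]
tool_rot: [-3.137, -0.106, 0.004]
force: [-0.2, 0.5, 0.0]
finger_gap: 0.0115
```

```bash
python3 -c "
from h import *
corr([504,-448,17],4)"
```

```text
t 3.45 tcp [ 503.9 -448.    17.4] xang 3.88 turn [-0.15 -0.16  0.12] F [-0.16  0.48  0.03] M [-0.09  0.03 -0.03] gap 11.5 q6 0.72
shift [ 0.1 -0.  -0.4]
```

Emit:
jog_arm:
  commands:
    - [8,0,0,10,0,0,0]
    - [8,0,0,35,0,0,0]
    - [8,0,0,45,0,0,0]
    - [8,0,0,45,0,0,3]
    - [8,-5,12,25,0,0,8]
    - [8,-5,15,0,0,0,8]
    - [8,-5,15,0,0,0,8]
    - [8,-5,15,0,0,0,8]

```text
time_s: 4.25
tcp_pos: [0.4814, -0.3888, 0.1871]
tool_rot: [2.951, 1.072, -0.01]
force: [0.3, -0.1, -1.6]
finger_gap: 0.0121
```

```bash
python3 -c "
from h import *
corr([437.3,-304.6,170],84.5)"
```

```text
t 4.25 tcp [ 481.4 -388.8  187.1] xang 39.94 turn [ 0.32 -0.22 44.56] F [ 0.29 -0.11 -1.62] M [-0.04 -0.02  0.01] gap 12.1 q6 0.14
shift [-44.1  84.2 -17.1]
```

Emit:
jog_arm:
  commands:
    - [8,-8,17,0,0,0,8]
    - [8,-8,17,0,0,0,8]
    - [8,-8,17,0,0,0,8]
    - [8,-8,15,0,0,0,8]
    - [8,-6,10,0,0,0,8]
    - [8,0,0,0,0,0,4]
    - [8,0,0,0,0,0,0]

```text
time_s: 4.95
tcp_pos: [0.4409, -0.3074, 0.1922]
tool_rot: [2.29, 2.141, -0.006]
force: [-0.1, -0.2, -2.3]
finger_gap: 0.0115
```

```bash
python3 - <<'E'
from h import *
import cv2,pickle
corr([437.3,-304.6,170],84.5)
c=get_calibration("wrist")
cv2.imwrite("pics/w3.png",snapshot("wrist")[:,:,::-1])
pickle.dump(c,open("c3.pkl","wb"))
cv2.imwrite("pics/t3.png",snapshot("top")[:,:,::-1])
cv2.imwrite("pics/s3.png",snapshot("scene")[:,:,::-1])
corr([437.3,-304.6,170],84.5)
a=cv2.imread("pics/s3.png")
cv2.imwrite("pics/s3z.png",cv2.resize(a[100:300,200:400],None,fx=3,fy=3,interpolation=cv2.INTER_CUBIC))
E
```

```text
t 4.95 tcp [ 440.9 -307.4  192.2] xang 86.14 turn [ 0.45  0.11 -1.64] F [-0.08 -0.22 -2.27] M [-0.03 -0.12  0.05] gap 11.5 q6 -0.61
shift [ -3.6   2.8 -22.2]
t 5.1 tcp [ 441.  -307.7  191.7] xang 85.92 turn [ 0.43  0.09 -1.42] F [ 0.26  0.48 -2.14] M [-0.05 -0.05 -0.03] gap 11.8 q6 -0.6
shift [ -3.7   3.1 -21.7]
```

View pics/w3.png

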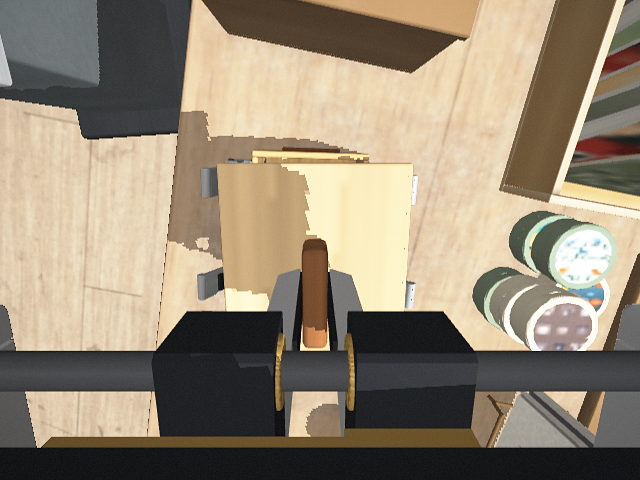

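View pics/t3.png

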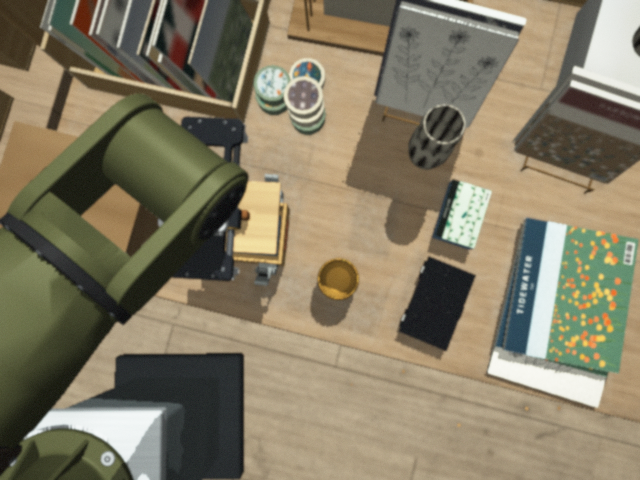

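View pics/s3z.png

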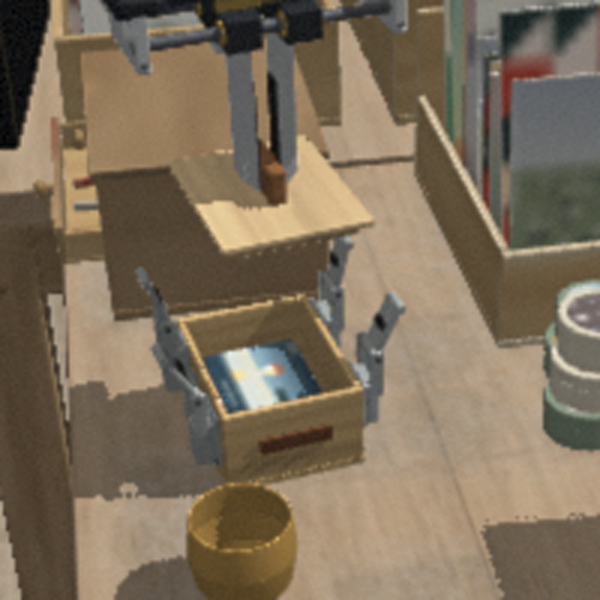

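```bash
python3 - <<'E'
from h import *
import cv2,pickle
c=pickle.load(open("c3.pkl","rb"))
def cor(cx,cy,a,z,hx=62,hy=48):
    a=np.radians(a);X=np.array([np.cos(a),np.sin(a)]);Y=np.array([-X[1],X[0]])
    return np.array([[*(np.array([cx,cy])+sx*hx*X+sy*hy*Y),z] for sx,sy in((1,1),(1,-1),(-1,-1),(-1,1))])/1000
for nm,n in(("c3.pkl","w3"),("top","t3"),("scene","s3")):
    cc=c if n=="w3" else get_calibration(nm)
    im=cv2.imread(f"pics/{n}.png")
    for (P,col) in ((cor(441,-307.5,86,187.6),(0,0,255)),(cor(437.3,-304.6,84.5,62),(255,0,0))):
        p=proj(cc,P);print(n,p.round(1).tolist());cv2.polylines(im,[np.int32((p*16).round())],True,col,1,cv2.LINE_AA,4)
    q=proj(cc,cor(437.3,-304.6,84.5,62)).astype(int).clip(0)
    x0,y0,x1,y1={"w3":(180,120,440,315),"t3":(190,150,330,300),"s3":(220,130,350,280)}[n]
    im=im[y0:y1,x0:x1];k=min(800/im.shape[1],600/im.shape[0])
    cv2.imwrite(f"pics/o_{n}.png",cv2.resize(im,None,fx=k,fy=k))
E
```

```text
w3 [[217.5, 160.0], [416.3, 160.7], [400.8, 384.6], [230.9, 384.4]]
w3 [[253.4, 148.9], [372.1, 152.5], [362.7, 295.2], [254.9, 292.3]]
t3 [[183.2, 249.4], [189.1, 178.4], [280.9, 183.3], [276.1, 254.7]]
t3 [[202.7, 257.1], [209.1, 196.2], [287.6, 202.6], [282.0, 263.7]]
s3 [[254.1, 153.2], [300.6, 144.7], [323.6, 173.3], [272.9, 183.7]]
s3 [[257.8, 206.4], [301.2, 197.7], [321.0, 229.5], [273.8, 239.9]]
```

View pics/o_w3.png

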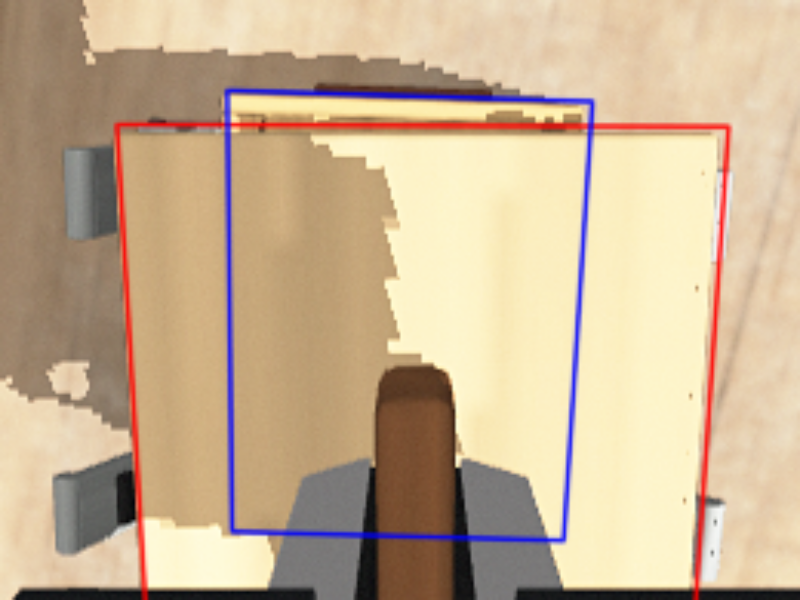

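View pics/o_s3.png

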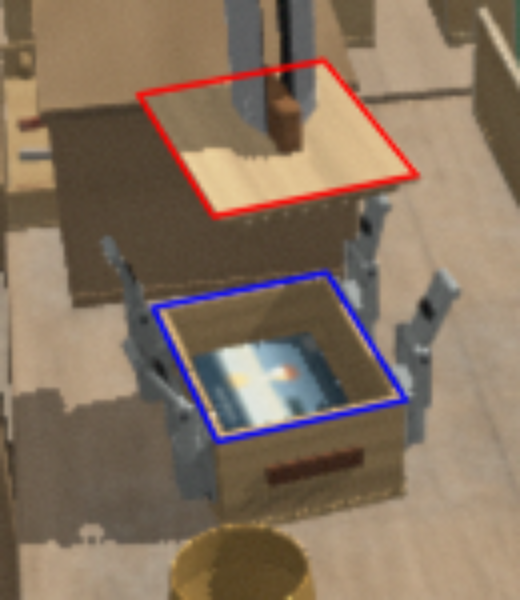

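View pics/o_t3.png

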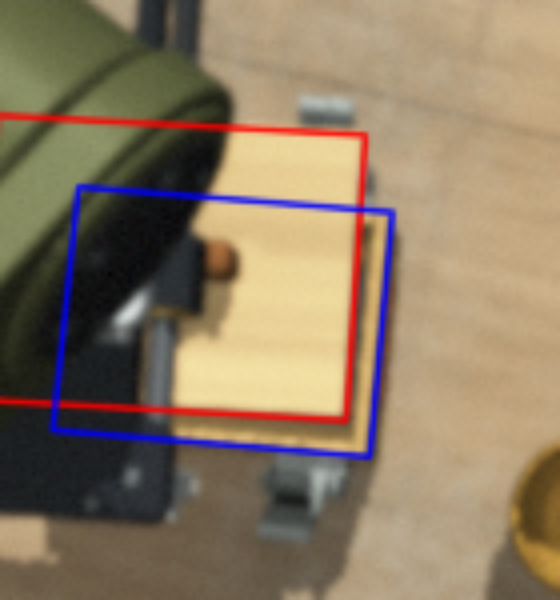

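Emit:
jog_arm:
  commands:
    - [8,-2,2,-25,0.4,0.1,-1.4]
    - [8,-1,1,-30,0,0,0]
    - [8,0,0,-30,0,0,0]
    - [8,0,0,-12,0,0,0]
    - [8,0,0,0,0,0,0]
    - [8,0,0,0,0,0,0]

```text
time_s: 5.7
tcp_pos: [0.4387, -0.3061, 0.0937]
tool_rot: [2.335, 2.097, 0.0]
force: [0.3, 0.1, -1.8]
finger_gap: 0.0119
```

```bash
python3 - <<'E'
from h import *
corr([437.3,-304.6,92],84.6)
E
```

```text
t 5.7 tcp [ 438.7 -306.1   93.7] xang 83.87 turn [0.12 0.12 0.73] F [ 0.28  0.14 -1.77] M [-0.02 -0.08 -0.02] gap 11.9 q6 -0.57
shift [-1.4  1.5 -1.7]
```

Emit:
jog_arm:
  commands:
    - [8,-1,1,-3,0.1,0.1,0.6]
    - [8,0,0,0,0,0,0]
    - [8,0,0,0,0,0,0]

```text
time_s: 6.0
tcp_pos: [0.4388, -0.306, 0.0935]
tool_rot: [2.322, 2.109, 0.001]
force: [0.3, -0.8, -1.3]
finger_gap: 0.0118
```

```bash
python3 - <<'E'
from h import *
import cv2,pickle
corr([437.3,-304.6,92],84.6)
c=get_calibration("wrist")
cv2.imwrite("pics/w4.png",snapshot("wrist")[:,:,::-1])
pickle.dump(c,open("c4.pkl","wb"))
cv2.imwrite("pics/t4.png",snapshot("top")[:,:,::-1])
cv2.imwrite("pics/s4.png",snapshot("scene")[:,:,::-1])
corr([437.3,-304.6,92],84.6)
for n,(x0,y0,x1,y1) in {"w4":(180,100,440,315),"t4":(190,150,330,300),"s4":(220,160,350,280)}.items():
    im=cv2.imread(f"pics/{n}.png")[y0:y1,x0:x1];k=min(800/im.shape[1],600/im.shape[0])
    cv2.imwrite(f"pics/o_{n}.png",cv2.resize(im,None,fx=k,fy=k,interpolation=cv2.INTER_CUBIC));print(n,k)
E
```

```text
t 6.0 tcp [ 438.8 -306.    93.5] xang 84.49 turn [0.17 0.21 0.11] F [ 0.26 -0.77 -1.32] M [-0.02 -0.09  0.05] gap 11.8 q6 -0.58
shift [-1.5  1.4 -1.5]
t 6.15 tcp [ 438.7 -305.8   93.1] xang 84.48 turn [0.15 0.18 0.12] F [ 0.03 -0.12 -1.95] M [-0.07 -0.11  0.  ] gap 11.8 q6 -0.58
shift [-1.4  1.2 -1.1]
w4 2.7906976744186047
t4 4.0
s4 5.0
```

View pics/o_w4.png

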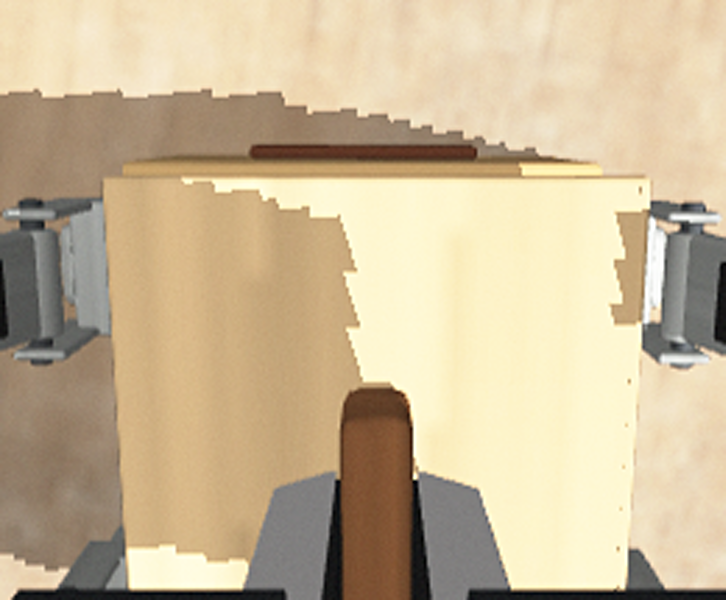

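View pics/o_s4.png

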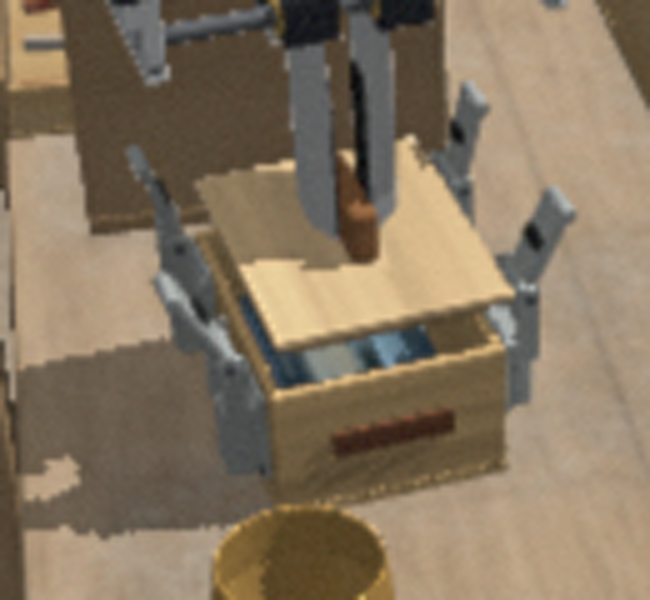

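View pics/o_t4.png

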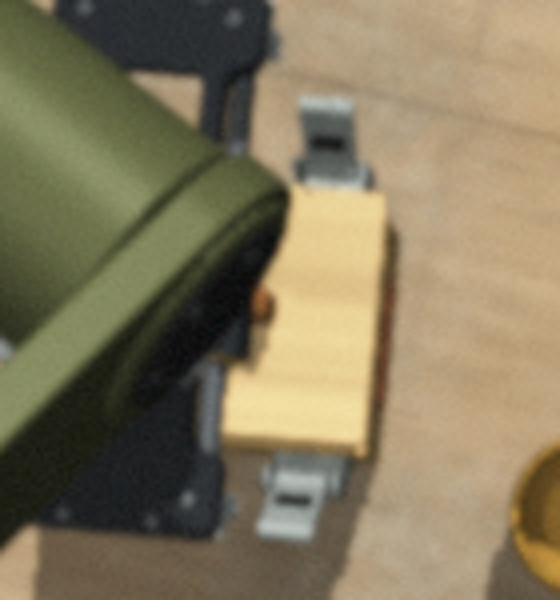

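```bash
python3 - <<'E'
from h import *
import pickle
c=pickle.load(open("c4.pkl","rb"));k=2.7907
f=lambda L:[(180+u/k,100+v/k) for u,v in L]
a=np.radians(84.5);X=np.array([np.cos(a),np.sin(a)]);Y=np.array([-X[1],X[0]])
for n,P in(("lid",ray(c,f([(104,178),(650,178)]),.0891)),("box",ray(c,f([(125,160),(601,162)]),.062))):
    m=P[:,:2].mean(0);e=P[1]-P[0];print(n,P.round(4)[:,:2].tolist(),"len",np.linalg.norm(e[:2]),"ang",np.degrees(np.arctan2(e[1],e[0])),"centre",m-X*.062)
t=get_calibration("top")
g=lambda L:[(190+u/4,150+v/4) for u,v in L]
for n,P in(("lid",ray(t,g([(386,193),(366,444)]),.0891)),("box",ray(t,g([(393,212),(370,458)]),.062))):
    m=P[:,:2].mean(0);e=P[1]-P[0];print(n,P.round(4)[:,:2].tolist(),"len",np.linalg.norm(e[:2]),"ang",np.degrees(np.arctan2(e[1],e[0])),"centre",m+X*.062)
s=get_calibration("scene")
g=lambda L:[(220+u/5,160+v/5) for u,v in L]
for n,P in(("lid",ray(s,g([(278,350),(514,297)]),.0891)),("box",ray(s,g([(270,395),(507,347)]),.062))):
    m=P[:,:2].mean(0);e=P[1]-P[0];print(n,P.round(4)[:,:2].tolist(),"len",np.linalg.norm(e[:2]),"ang",np.degrees(np.arctan2(e[1],e[0])),"centre",m+X*.062)
E
```

```text
lid [[0.3969, -0.2414], [0.4912, -0.2505]] len 0.09473515044779589 ang -5.481185577610455 centre [ 0.43812114 -0.30767646]
box [[0.3947, -0.2389], [0.4886, -0.2483]] len 0.0944118289840138 ang -5.713048074790337 centre [ 0.43570549 -0.30531053]
lid [[0.4813, -0.3716], [0.3862, -0.3636]] len 0.09541529934625802 ang 175.2301817737348 centre [ 0.43970121 -0.30588977]
box [[0.4785, -0.3719], [0.3824, -0.3625]] len 0.09652334075171594 ang 174.42964543122667 centre [ 0.43636437 -0.30551435]
lid [[0.3864, -0.3685], [0.4807, -0.3762]] len 0.0946398744482862 ang -4.669251464483939 centre [ 0.43949771 -0.31062932]
box [[0.385, -0.3591], [0.4801, -0.3709]] len 0.09583993370795323 ang -7.061804508319105 centre [ 0.43847738 -0.30328395]
```

```bash
python3 - <<'E'
from h import *
s=get_calibration("scene")
g=lambda L:[(220+u/5,160+v/5) for u,v in L]
for z in (.085,.089): rect(ray(s,g([(278,350),(514,297),(412,140),(197,182)]),z))
from scipy.optimize import least_squares
uv=np.array(g([(278,350),(514,297),(412,140),(197,182)]))
L=np.array([[-62,48,0],[-62,-48,0],[62,-48,0],[62,48,0]])/1000
def P(p): return (Ro.from_euler("ZYX",[np.radians(84.5),p[3],p[4]]).as_matrix()@L.T).T+p[:3]
r=least_squares(lambda p:np.r_[(proj(s,P(p))-uv).ravel(), (p[2]-.089)/.002, p[4]/.01],[.4388,-.306,.089,0,0])
print(r.x,np.abs(r.fun).max())
E
```

```text
c [ 0.4418 -0.3047] edges [0.0954 0.1246 0.0941 0.1259] ang [ -4.7  84.7 174.5 -95.9]
c [ 0.4397 -0.3103] edges [0.0947 0.1237 0.0935 0.125 ] ang [ -4.7  84.7 174.5 -95.9]
[ 4.39912221e-01 -3.09770536e-01  8.86622760e-02 -2.78891563e-03
 -2.91153589e-04] 0.6027274472255044
```

Emit:
jog_arm:
  commands:
    - [8,-2.5,2.2,-5,0.2,0.2,0]
    - [8,-0.5,0.5,-4,0,0,0]
    - [8,0,0,-3,0,0,0]
    - [8,0,0,0,0,0,0]

```text
time_s: 6.55
tcp_pos: [0.4352, -0.3028, 0.08]
tool_rot: [-2.325, -2.111, -0.0]
force: [-0.0, 0.7, -2.3]
finger_gap: 0.0119
```

```bash
python3 - <<'E'
from h import *
corr([436.6,-304.5,75],84.6)
E
```

```text
t 6.55 tcp [ 435.2 -302.8   80. ] xang 84.48 turn [-0.08 -0.05  0.12] F [-0.02  0.7  -2.32] M [-0.01 -0.11 -0.01] gap 11.9 q6 -0.58
shift [ 1.4 -1.7 -5. ]
```

Emit:
jog_arm:
  commands:
    - [8,1.2,-1.5,-1.5,0,0,0]
    - [8,0,0,-1.5,0,0,0]
    - [8,0,0,-1,0,0,0]
    - [8,0,0,0,0,0,0]

```text
time_s: 6.95
tcp_pos: [0.4366, -0.3045, 0.0755]
tool_rot: [-2.325, -2.111, -0.0]
force: [-0.2, -1.0, -1.4]
finger_gap: 0.0116
```

```bash
python3 - <<'E'
from h import *
corr([436.6,-304.5,71.4],84.6)
E
```

```text
t 6.95 tcp [ 436.6 -304.5   75.5] xang 84.48 turn [-0.08 -0.05  0.12] F [-0.18 -1.   -1.4 ] M [-0.07 -0.02  0.01] gap 11.6 q6 -0.58
shift [-0.  -0.  -4.1]
```

Emit:
jog_arm:
  commands:
    - [8,0,0,-1.5,0,0,0]
    - [8,0,0,-1.2,0,0,0]
    - [8,0,0,-1,0,0,0]
    - [8,0,0,0,0,0,0]

```text
time_s: 7.35
tcp_pos: [0.4367, -0.3046, 0.0717]
tool_rot: [-2.325, -2.111, -0.001]
force: [-0.4, 1.0, -0.6]
finger_gap: 0.0119
```

```bash
python3 - <<'E'
from h import *
corr([436.6,-304.5,71.4],84.6)
E
```

```text
t 7.35 tcp [ 436.7 -304.6   71.7] xang 84.48 turn [-0.07 -0.03  0.12] F [-0.4   1.02 -0.63] M [-0.01 -0.06 -0.01] gap 11.9 q6 -0.58
shift [-0.1  0.1 -0.3]
```

Basically seated. Ease a touch lower, then open.

Emit:
jog_arm:
  commands:
    - [8,0,0,-0.8,0,0,0]
    - [8,0,0,0,0,0,0]
    - [24,0,0,0,0,0,0]
    - [24,0,0,0,0,0,0]
    - [24,0,0,0,0,0,0]

```text
time_s: 7.85
tcp_pos: [0.4372, -0.3049, 0.0721]
tool_rot: [2.325, 2.112, 0.001]
force: [-0.8, 0.7, 0.3]
finger_gap: 0.0242
```

```bash
python3 - <<'E'
from h import *
corr([436.6,-304.5,71.4],84.6)
E
```

```text
t 7.85 tcp [ 437.2 -304.9   72.1] xang 84.48 turn [-0.    0.04  0.12] F [-0.8   0.75  0.28] M [-0.02 -0.07 -0.03] gap 24.2 q6 -0.58
shift [-0.6  0.4 -0.7]
```

Released. Rise straight up and look.

Emit:
jog_arm:
  commands:
    - [24,0,0,20,0,0,0]
    - [24,0,0,40,0,0,0]
    - [24,0,0,45,0,0,0]
    - [24,0,0,45,0,0,0]
    - [24,0,-20,0,0,0,0]
    - [24,0,-40,0,0,0,0]
    - [0,0,0,0,0,0,0]
    - [0,0,0,0,0,0,0]

```text
time_s: 8.65
tcp_pos: [0.4361, -0.3655, 0.2287]
tool_rot: [2.324, 2.113, 0.0]
force: [0.5, 0.3, 0.8]
finger_gap: 0.0111
```

```bash
python3 - <<'E'
from h import *
import cv2,pickle
corr()
c=get_calibration("wrist")
cv2.imwrite("pics/w5.png",snapshot("wrist")[:,:,::-1])
pickle.dump(c,open("c5.pkl","wb"))
cv2.imwrite("pics/s5.png",snapshot("scene")[:,:,::-1])
for n,(x0,y0,x1,y1) in {"s5":(220,160,350,280)}.items():
    im=cv2.imread(f"pics/{n}.png")[y0:y1,x0:x1];k=min(800/im.shape[1],600/im.shape[0])
    cv2.imwrite(f"pics/o_{n}.png",cv2.resize(im,None,fx=k,fy=k,interpolation=cv2.INTER_CUBIC));print(n,k)
E
```

```text
t 8.65 tcp [ 436.1 -365.5  228.7] xang 84.54 turn [ 0.03  0.05 -0.  ] F [0.52 0.3  0.78] M [-0.04 -0.08 -0.  ] gap 11.1 q6 -0.67
s5 5.0
```

View pics/w5.png

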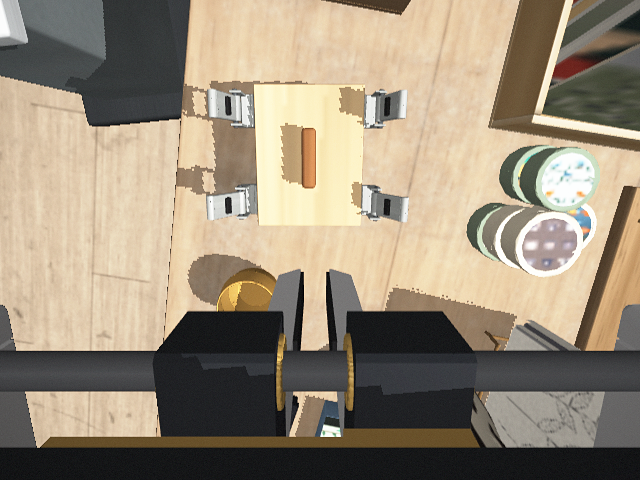

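View pics/o_s5.png

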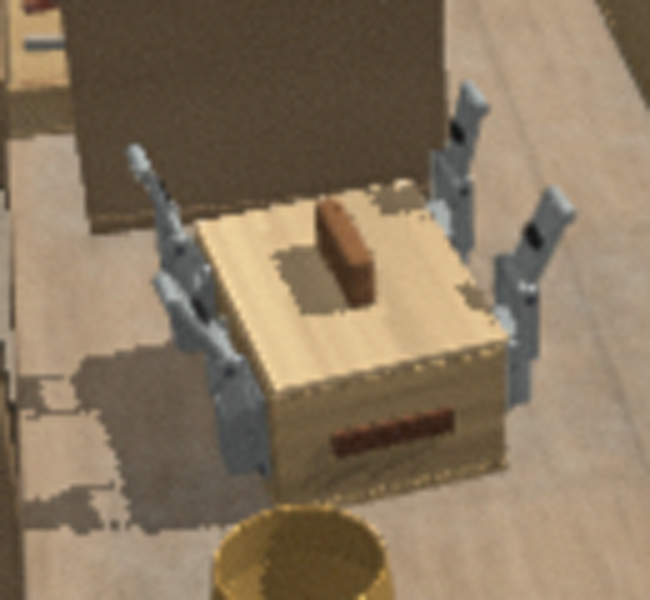

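```bash
python3 - <<'E'
from h import *
import pickle
c=pickle.load(open("c5.pkl","rb"))
rect(ray(c,[(255,84),(363,84),(363,225),(258,226)],.067))
rect(ray(c,[(303,128),(315,128),(315,188),(303,188)],.091))
print("tips@.108",ray(c,[(211,104),(405,105),(210,205),(407,206)],.108).round(3)[:,:2].tolist())
for z in(.08,.1,.12):print("bin corner",z,ray(c,[(490,124),(521,0)],z)[:,:2].round(3).tolist(),ray(get_calibration("top"),[(240,112),(265,5),(75,68)],z)[:,:2].round(3).tolist(), ray(get_calibration("scene"),[(365,210),(340,155)],z)[:,:2].round(3).tolist())
E
```

```text
c [ 0.4367 -0.3063] edges [0.0925 0.1233 0.0983 0.1242] ang [ -5.4 -93.6 175.1  83.7]
c [ 0.4363 -0.3062] edges [0.0098 0.0489 0.0102 0.0489] ang [ -5.4 -95.4 174.6  84.2]
tips@.108 [[0.366, -0.258], [0.513, -0.273], [0.353, -0.335], [0.512, -0.351]]
bin corner 0.08 [[0.591, -0.293], [0.614, -0.201]] [[0.62, -0.299], [0.794, -0.338], [0.696, -0.036]] [[0.577, -0.372], [0.639, -0.141]]
bin corner 0.1 [[0.582, -0.293], [0.603, -0.207]] [[0.613, -0.302], [0.783, -0.34], [0.688, -0.046]] [[0.561, -0.398], [0.622, -0.175]]
bin corner 0.12 [[0.573, -0.293], [0.593, -0.213]] [[0.607, -0.306], [0.772, -0.343], [0.679, -0.056]] [[0.545, -0.423], [0.604, -0.209]]
```

View pics/s3.png

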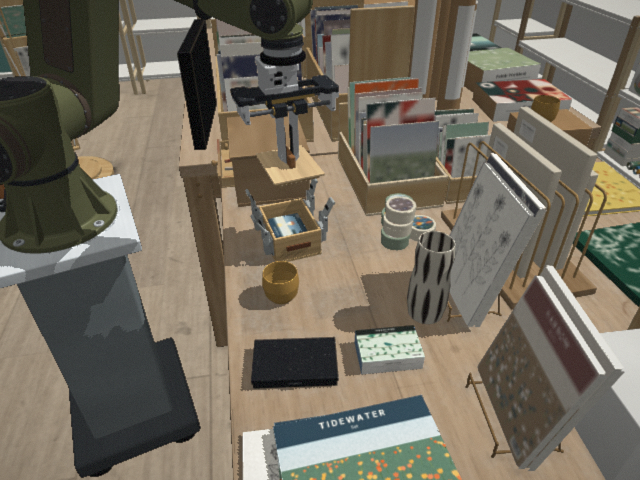

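```bash
cat >> h.py <<'E'
C=np.array([437.,-305.]);_a=np.radians(84.5);BX=np.array([np.cos(_a),np.sin(_a)]);BY=np.array([-BX[1],BX[0]])
def bw(x,y): return C+x*BX+y*BY
def go(x,y,z):
    p=bw(x,y);print("target",p.round(1));corr([*p,z],174.5)
    q=bot.sense()["tcp_pos"][:2]*1000-C;print("now in box",(q@BX).round(1),(q@BY).round(1))
E
echo
```

Emit:
jog_arm:
  commands:
    - [0,-8,9,0,0,0,8.3]
    - [0,-8,9,0,0,0,8.3]
    - [0,-8,9,0,0,0,8.3]
    - [0,-8,9,0,0,0,8.3]
    - [0,-8,9,0,0,0,8.3]
    - [0,-8,9,0,0,0,8.3]
    - [0,-8,9,0,0,0,8.3]
    - [0,-8,9,0,0,0,8.3]

```text
time_s: 9.55
tcp_pos: [0.3704, -0.284, 0.2268]
tool_rot: [-0.727, -3.053, -0.001]
force: [-0.2, -0.6, -0.8]
finger_gap: 0.0006
```

```bash
python3 - <<'E'
from h import *
go(40,104,150)
E
```

```text
target [ 337.3 -255.2]
t 9.55 tcp [ 370.4 -284.   226.8] xang 153.2 turn [-0.05 -0.16 21.3 ] F [-0.17 -0.58 -0.82] M [-0.02 -0.12  0.03] gap 0.6 q6 -1.84
shift [-33.1  28.8 -76.8]
now in box 14.5 68.3
```

Emit:
jog_arm:
  commands:
    - [0,-12,10,0,0,0,8]
    - [0,-12,10,-10,0,0,7]
    - [0,-8,8,-15,0,0,4]
    - [0,0,0,-20,0,0,0]
    - [0,0,0,-25,0,0,0]
    - [0,0,0,0,0,0,0]

```text
time_s: 10.15
tcp_pos: [0.3363, -0.2492, 0.1551]
tool_rot: [-0.173, -3.136, 0.001]
force: [-0.2, -0.2, -0.3]
finger_gap: 0.0006
```

```bash
python3 - <<'E'
from h import *
go(40,104,150)
E
```

```text
target [ 337.3 -255.2]
t 10.15 tcp [ 336.3 -249.2  155.1] xang 173.7 turn [ 0.03 -0.07  0.8 ] F [-0.19 -0.17 -0.34] M [ 0.08 -0.18  0.01] gap 0.6 q6 -2.18
shift [ 1.  -6.1 -5.1]
now in box 45.9 105.6
```

Emit:
jog_arm:
  commands:
    - [0,1,-5,-20,0,0,0.8]
    - [0,0,-1,-30,0,0,0]
    - [0,0,0,-8,0,0,0]
    - [0,0,0,0,0,0,0]

```text
time_s: 10.55
tcp_pos: [0.3389, -0.2548, 0.0996]
tool_rot: [0.147, 3.136, -0.005]
force: [-1.3, 0.4, 1.0]
finger_gap: 0.0005
```

```bash
python3 - <<'E'
from h import *
import cv2
go(40,104,97)
cv2.imwrite("pics/w6.png",snapshot("wrist")[:,:,::-1])
im=snapshot("scene")[160:280,220:350,::-1]
cv2.imwrite("pics/o_s6.png",cv2.resize(im,None,fx=5,fy=5,interpolation=cv2.INTER_CUBIC))
E
```

```text
target [ 337.3 -255.2]
t 10.55 tcp [ 338.9 -254.8   99.6] xang 174.64 turn [ 0.17  0.1  -0.14] F [-1.34  0.43  1.01] M [ 0.05 -0.09  0.01] gap 0.5 q6 -2.21
shift [-1.6 -0.4 -2.6]
now in box 40.6 102.5
```

View pics/w6.png

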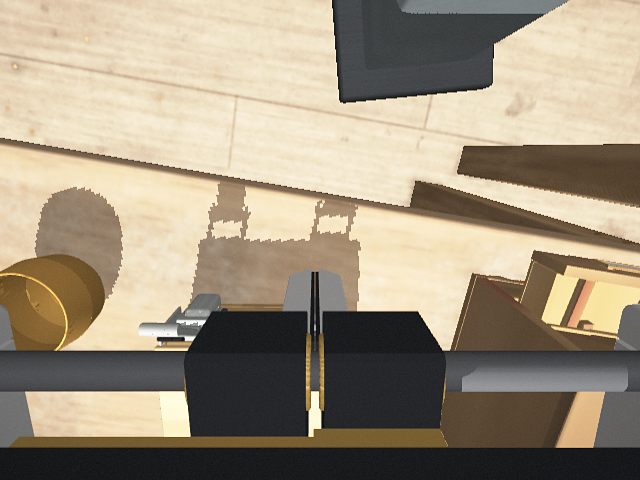

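View pics/o_s6.png

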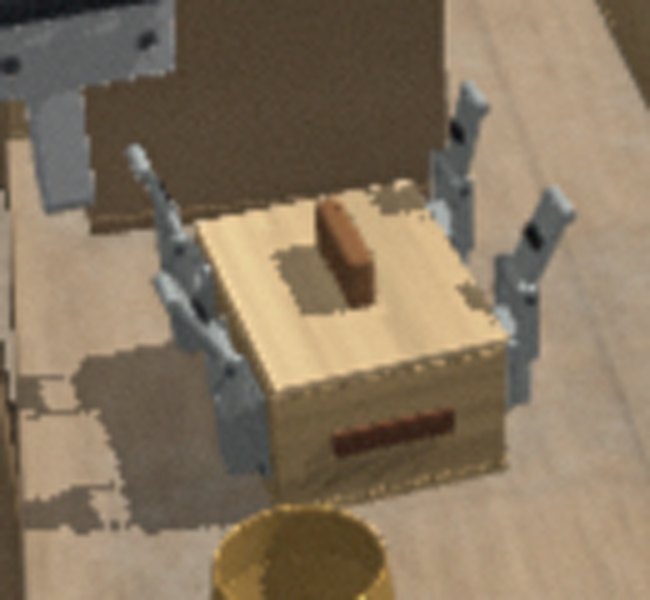

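Emit:
jog_arm:
  commands:
    - [0,10,-1,-1,0,0,0]
    - [0,10,-1,0,0,0,0]
    - [0,10,-1,0,0,0,0]
    - [0,10,-1,0,0,0,0]
    - [0,10,-1,0,0,0,0]
    - [0,5,-0.5,0,0,0,0]
    - [0,0,0,0,0,0,0]

```text
time_s: 11.35
tcp_pos: [0.4013, -0.2618, 0.1027]
tool_rot: [0.146, 3.131, -0.011]
force: [-0.5, 1.0, -0.1]
finger_gap: 0.0005
```

```bash
python3 - <<'E'
from h import *
import cv2
go(40,41,97)
im=snapshot("scene")[160:280,220:350,::-1]
cv2.imwrite("pics/o_s7.png",cv2.resize(im,None,fx=5,fy=5,interpolation=cv2.INTER_CUBIC))
E
```

```text
target [ 400.  -261.3]
t 11.35 tcp [ 401.3 -261.8  102.7] xang 174.68 turn [ 0.43  0.4  -0.18] F [-0.48  1.   -0.06] M [-0.02 -0.16  0.  ] gap 0.5 q6 -2.13
shift [-1.3  0.6 -5.7]
now in box 39.5 39.7
```

View pics/o_s7.png

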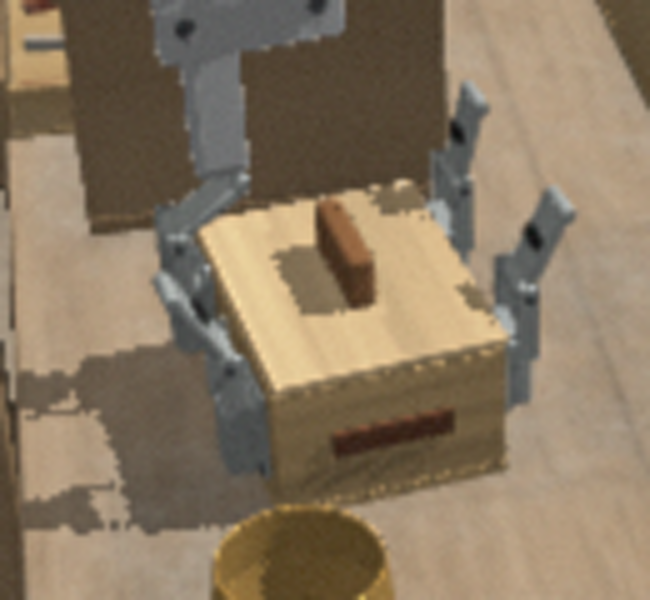

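Emit:
jog_arm:
  commands:
    - [0,3,-0.3,-5,0.4,0.4,0]
    - [0,2,-0.2,-5,0,0,0]
    - [0,0,0,-2,0,0,0]
    - [0,0,0,0,0,0,0]

```text
time_s: 11.8
tcp_pos: [0.4056, -0.2623, 0.0893]
tool_rot: [-0.147, -3.137, -0.001]
force: [0.2, 0.4, 0.2]
finger_gap: 0.0007
```

```bash
python3 - <<'E'
from h import *
go(40,34,90)
E
```

```text
target [ 407.  -261.9]
t 11.8 tcp [ 405.6 -262.3   89.3] xang 174.64 turn [-0.04 -0.08 -0.14] F [0.23 0.43 0.22] M [ 0.03 -0.13 -0.  ] gap 0.7 q6 -2.13
shift [1.4 0.3 0.7]
now in box 39.5 35.3
```

Now step down, watching force.

Emit:
jog_arm:
  commands:
    - [0,0.5,0,-1.5,0,0,0]
    - [0,0,0,-1,0,0,0]
    - [0,0,0,0,0,0,0]

```text
time_s: 12.1
tcp_pos: [0.4062, -0.2625, 0.087]
tool_rot: [-0.147, -3.138, -0.0]
force: [-0.3, 0.8, 1.8]
finger_gap: 0.0002
```

Emit:
jog_arm:
  commands:
    - [0,0,0,-1,0,0,0]
    - [0,0,0,-1,0,0,0]
    - [0,0,0,0,0,0,0]

```text
time_s: 12.4
tcp_pos: [0.4065, -0.2625, 0.0854]
tool_rot: [0.147, 3.138, -0.0]
force: [0.1, 1.2, 1.0]
finger_gap: 0.0008
```

Emit:
jog_arm:
  commands:
    - [0,0,0,-1,0,0,0]
    - [0,0,0,-0.5,0,0,0]
    - [0,0,0,0,0,0,0]

```text
time_s: 12.7
tcp_pos: [0.4062, -0.2624, 0.0834]
tool_rot: [-0.147, -3.138, -0.0]
force: [0.1, -0.1, -0.7]
finger_gap: 0.0001
```

Emit:
jog_arm:
  commands:
    - [0,0,0,-1,0,0,0]
    - [0,0,0,-0.5,0,0,0]
    - [0,0,0,0,0,0,0]

```text
time_s: 13.0
tcp_pos: [0.4064, -0.2626, 0.0824]
tool_rot: [0.147, 3.138, -0.001]
force: [-0.7, 1.0, 4.9]
finger_gap: 0.0006
```

Emit:
jog_arm:
  commands:
    - [0,0,0,-0.7,0,0,0]
    - [0,0,0,0,0,0,0]

```text
time_s: 13.2
tcp_pos: [0.4064, -0.2626, 0.0823]
tool_rot: [0.147, 3.138, -0.001]
force: [-1.7, 1.5, 4.7]
finger_gap: 0.0007
```

Emit:
jog_arm:
  commands:
    - [0,0,0,-0.7,0,0,0]
    - [0,0,0,0,0,0,0]

```text
time_s: 13.4
tcp_pos: [0.4064, -0.2627, 0.0823]
tool_rot: [0.147, 3.138, -0.001]
force: [-2.5, 1.8, 5.6]
finger_gap: 0.0002
```

Emit:
jog_arm:
  commands:
    - [0,0,0,-0.7,0,0,0]
    - [0,0,0,0,0,0,0]

```text
time_s: 13.6
tcp_pos: [0.4064, -0.2627, 0.0823]
tool_rot: [0.147, 3.138, -0.001]
force: [-2.1, 3.0, 4.8]
finger_gap: 0.0001
```

Emit:
jog_arm:
  commands:
    - [0,0,0,-1.4,0,0,0]
    - [0,0,0,-1.4,0,0,0]

```text
time_s: 13.8
tcp_pos: [0.4066, -0.2628, 0.081]
tool_rot: [0.147, 3.137, -0.002]
force: [-6.8, 5.1, 17.8]
finger_gap: 0.0003
```

Emit:
jog_arm:
  commands:
    - [0,0,0,0,0,0,0]

```text
time_s: 13.9
tcp_pos: [0.4065, -0.2628, 0.0816]
tool_rot: [0.147, 3.137, -0.002]
force: [-4.0, 3.5, 9.8]
finger_gap: 0.0007
```

```bash
python3 - <<'E'
from h import *
import cv2
go(40,34,80)
im=snapshot("scene")[160:280,220:350,::-1]
cv2.imwrite("pics/o_s8.png",cv2.resize(im,None,fx=5,fy=5,interpolation=cv2.INTER_CUBIC))
E
```

```text
target [ 407.  -261.9]
t 13.9 tcp [ 406.5 -262.8   81.6] xang 174.64 turn [ 0.08  0.06 -0.14] F [-4.03  3.52  9.83] M [0.76 0.66 0.02] gap 0.7 q6 -2.13
shift [ 0.5  0.9 -1.6]
now in box 39.1 34.4
```

View pics/o_s8.png

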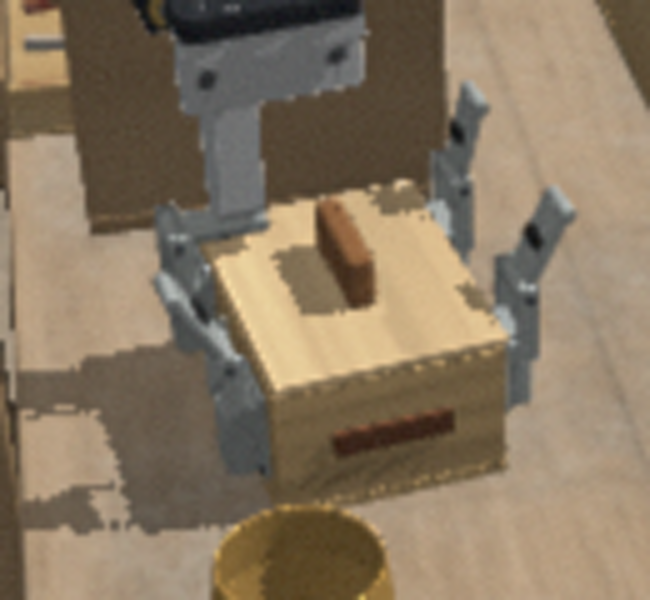

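Emit:
jog_arm:
  commands:
    - [0,0,0,1,0,0,0]
    - [0,0,0,0.5,0,0,0]

```text
time_s: 14.15
tcp_pos: [0.4064, -0.2627, 0.0835]
tool_rot: [0.147, 3.137, -0.002]
force: [0.8, 0.3, 0.2]
finger_gap: 0.0006
```

Emit:
jog_arm:
  commands:
    - [0,0,0,0,0,0,0]

```text
time_s: 14.25
tcp_pos: [0.4063, -0.2627, 0.0834]
tool_rot: [0.147, 3.137, -0.002]
force: [0.2, 0.6, 0.1]
finger_gap: 0.0004
```

Emit:
jog_arm:
  commands:
    - [0,0,0,20,0,0,0]
    - [0,0,0,40,0,0,0]
    - [0,0,0,40,0,0,0]
    - [0,20,-25,10,0,0,0]
    - [0,40,-40,0,0,0,0]
    - [0,0,0,0,0,0,0]

```text
time_s: 14.85
tcp_pos: [0.462, -0.324, 0.1959]
tool_rot: [-0.146, -3.137, 0.0]
force: [-0.3, 0.5, -0.4]
finger_gap: 0.0004
```

```bash
python3 - <<'E'
from h import *
import cv2,pickle
go(-40,-104,97)
c=get_calibration("wrist")
cv2.imwrite("pics/w9.png",snapshot("wrist")[:,:,::-1])
pickle.dump(c,open("c9.pkl","wb"))
im=snapshot("scene")[170:270,230:350,::-1]
cv2.imwrite("pics/o_s9.png",cv2.resize(im,None,fx=6,fy=6,interpolation=cv2.INTER_CUBIC))
E
```

```text
target [ 536.7 -354.8]
t 14.85 tcp [ 462.  -324.   195.9] xang 174.67 turn [-0.   -0.08 -0.17] F [-0.25  0.53 -0.39] M [ 0.05 -0.12 -0.01] gap 0.4 q6 -2.15
shift [ 74.6 -30.7 -98.9]
now in box -16.6 -26.8
```

View pics/w9.png

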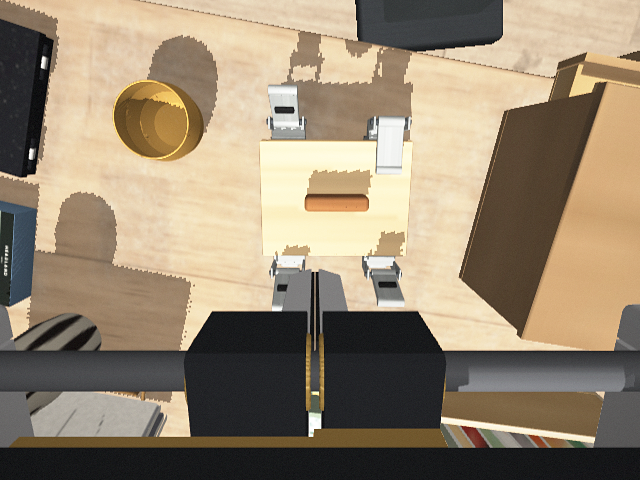

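View pics/o_s9.png

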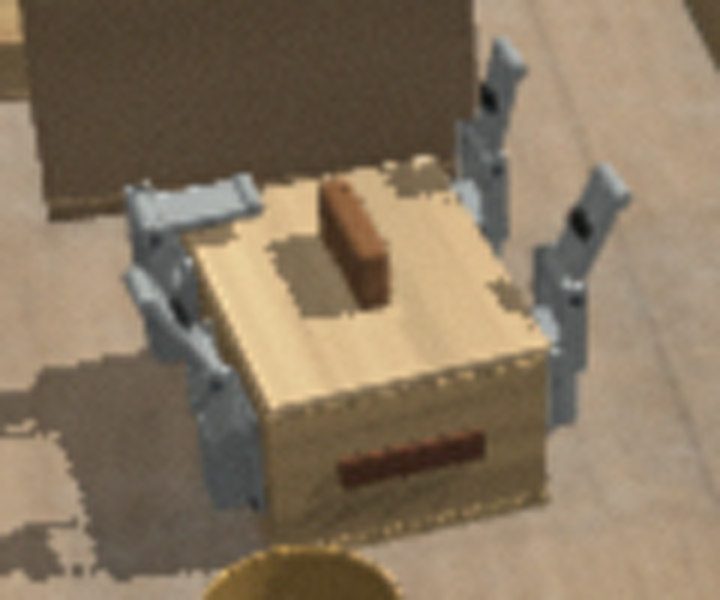

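Emit:
jog_arm:
  commands:
    - [0,25,-10,0,0,0,0]
    - [0,30,-12,0,0,0,0]
    - [0,19,-8,0,0,0,0]
    - [0,0,0,-15,0,0,0]
    - [0,0,0,-25,0,0,0]
    - [0,0,0,-10,0,0,0]
    - [0,0,0,0,0,0,0]

```text
time_s: 15.65
tcp_pos: [0.5314, -0.3475, 0.1448]
tool_rot: [-0.144, -3.135, -0.002]
force: [-0.4, -0.1, 0.1]
finger_gap: 0.0003
```

```bash
python3 - <<'E'
from h import *
go(-40,-104,97)
E
```

```text
target [ 536.7 -354.8]
t 15.65 tcp [ 531.4 -347.5  144.8] xang 174.75 turn [-0.1  -0.2  -0.25] F [-0.38 -0.11  0.14] M [ 0.07 -0.18  0.01] gap 0.3 q6 -2.12
shift [  5.3  -7.3 -47.8]
now in box -33.2 -98.0
```

Emit:
jog_arm:
  commands:
    - [0,6,-7,-3,0,0,0]
    - [0,0,0,-25,0,0,0]
    - [0,0,0,-18,0,0,0]
    - [0,0,0,0,0,0,0]

```text
time_s: 16.05
tcp_pos: [0.5384, -0.3562, 0.1016]
tool_rot: [0.144, 3.137, -0.003]
force: [0.5, 0.4, 0.4]
finger_gap: 0.0004
```

```bash
python3 - <<'E'
from h import *
go(-40,-104,97)
E
```

```text
target [ 536.7 -354.8]
t 16.05 tcp [ 538.4 -356.2  101.6] xang 174.73 turn [ 0.1   0.05 -0.23] F [0.51 0.35 0.38] M [ 0.06 -0.15  0.  ] gap 0.4 q6 -2.12
shift [-1.7  1.4 -4.6]
now in box -41.2 -105.8
```

Emit:
jog_arm:
  commands:
    - [0,-10,1,-4,0,0,0]
    - [0,-10,1,-1,0,0,0]
    - [0,-10,1,0,0,0,0]
    - [0,-10,1,0,0,0,0]
    - [0,-10,1,0,0,0,0]
    - [0,-10,1,0,0,0,0]
    - [0,-4,0.4,0,0,0,0]
    - [0,0,0,0,0,0,0]

```text
time_s: 16.85
tcp_pos: [0.4714, -0.3514, 0.1029]
tool_rot: [0.145, 3.131, -0.01]
force: [0.2, 0.1, -0.4]
finger_gap: 0.0008
```

```bash
python3 - <<'E'
from h import *
go(-40,-41,97)
E
```

```text
target [ 474.  -348.7]
t 16.85 tcp [ 471.4 -351.4  102.9] xang 174.69 turn [ 0.38  0.41 -0.19] F [ 0.21  0.14 -0.36] M [ 0.04 -0.13  0.02] gap 0.8 q6 -2.18
shift [ 2.6  2.6 -5.9]
now in box -42.9 -38.7
```

Emit:
jog_arm:
  commands:
    - [0,-2,1.5,-5,0.4,0.4,0]
    - [0,-1.5,1.2,-5,0,0,0]
    - [0,0,0,-1.5,0,0,0]
    - [0,0,0,0,0,0,0]

```text
time_s: 17.25
tcp_pos: [0.468, -0.3483, 0.09]
tool_rot: [-0.145, -3.137, -0.002]
force: [-0.3, -1.4, 0.4]
finger_gap: 0.0008
```

```bash
python3 - <<'E'
from h import *
go(-40,-34,90)
E
```

```text
target [ 467.  -348.1]
t 17.25 tcp [ 468.  -348.3   90. ] xang 174.71 turn [-0.08 -0.06 -0.21] F [-0.29 -1.4   0.35] M [ 0.05 -0.14  0.01] gap 0.8 q6 -2.18
shift [-1.   0.2  0. ]
now in box -40.1 -35.0
```

Emit:
jog_arm:
  commands:
    - [0,-0.5,0,-1.2,0,0,0]
    - [0,0,0,0,0,0,0]

```text
time_s: 17.45
tcp_pos: [0.4676, -0.3482, 0.0884]
tool_rot: [-0.145, -3.137, -0.002]
force: [0.1, 0.7, -0.5]
finger_gap: 0.0004
```

Emit:
jog_arm:
  commands:
    - [0,0,0,-1.2,0,0,0]
    - [0,0,0,0,0,0,0]

```text
time_s: 17.65
tcp_pos: [0.4678, -0.3482, 0.0871]
tool_rot: [-0.144, -3.137, -0.002]
force: [0.1, -0.3, 0.7]
finger_gap: 0.0004
```

Emit:
jog_arm:
  commands:
    - [0,0,0,-1.2,0,0,0]
    - [0,0,0,0,0,0,0]

```text
time_s: 17.85
tcp_pos: [0.4678, -0.3483, 0.086]
tool_rot: [-0.144, -3.137, -0.002]
force: [-0.4, -0.5, 1.5]
finger_gap: 0.0001
```

Emit:
jog_arm:
  commands:
    - [0,0,0,-1.2,0,0,0]
    - [0,0,0,0,0,0,0]

```text
time_s: 18.05
tcp_pos: [0.468, -0.3484, 0.0851]
tool_rot: [-0.144, -3.138, -0.001]
force: [0.5, 1.0, 1.4]
finger_gap: 0.0007
```

Emit:
jog_arm:
  commands:
    - [0,0,0,-1.2,0,0,0]
    - [0,0,0,0,0,0,0]

```text
time_s: 18.25
tcp_pos: [0.4683, -0.3485, 0.0842]
tool_rot: [0.144, 3.138, 0.001]
force: [0.9, 1.4, 2.0]
finger_gap: 0.0005
```

Emit:
jog_arm:
  commands:
    - [0,0,0,-1.2,0,0,0]
    - [0,0,0,0,0,0,0]

```text
time_s: 18.45
tcp_pos: [0.4686, -0.3487, 0.0832]
tool_rot: [0.144, 3.137, -0.0]
force: [0.3, 0.5, 2.0]
finger_gap: 0.0006
```

Emit:
jog_arm:
  commands:
    - [0,0,0,-1.2,0,0,0]
    - [0,0,0,0,0,0,0]

```text
time_s: 18.65
tcp_pos: [0.4687, -0.3487, 0.0819]
tool_rot: [0.144, 3.137, -0.0]
force: [0.5, -0.7, 1.1]
finger_gap: 0.0004
```

Emit:
jog_arm:
  commands:
    - [0,0,0,-1.2,0,0,0]
    - [0,0,0,0,0,0,0]

```text
time_s: 18.85
tcp_pos: [0.4684, -0.3486, 0.0802]
tool_rot: [0.144, 3.138, 0.0]
force: [0.2, -0.1, 1.3]
finger_gap: 0.0003
```

Emit:
jog_arm:
  commands:
    - [0,0,0,-1.2,0,0,0]
    - [0,0,0,0,0,0,0]

```text
time_s: 19.05
tcp_pos: [0.4686, -0.3488, 0.0799]
tool_rot: [0.144, 3.137, -0.0]
force: [-0.2, 0.9, 2.8]
finger_gap: 0.0005
```

Emit:
jog_arm:
  commands:
    - [0,0,0,-1.3,0,0,0]
    - [0,0,0,0,0,0,0]

```text
time_s: 19.25
tcp_pos: [0.4687, -0.3489, 0.08]
tool_rot: [0.144, 3.136, -0.001]
force: [0.2, -0.3, 1.8]
finger_gap: 0.0005
```

Emit:
jog_arm:
  commands:
    - [0,0,0,-1.4,0,0,0]

```text
time_s: 19.35
tcp_pos: [0.4689, -0.3491, 0.0794]
tool_rot: [0.144, 3.136, -0.002]
force: [-3.8, 3.9, 17.8]
finger_gap: 0.0005
```

Emit:
jog_arm:
  commands:
    - [0,0,0,-1.2,0,0,0]

```text
time_s: 19.45
tcp_pos: [0.4689, -0.3492, 0.0794]
tool_rot: [0.144, 3.135, -0.003]
force: [-6.9, 4.7, 18.9]
finger_gap: 0.0005
```

Emit:
jog_arm:
  commands:
    - [0,0,0,5,0,0,0]
    - [0,0,0,25,0,0,0]
    - [0,0,0,40,0,0,0]
    - [0,-15,0,20,0,0,0]
    - [0,-30,0,0,0,0,0]
    - [0,-45,0,0,0,0,0]
    - [0,-40,8,0,0,0,0]
    - [0,0,0,0,0,0,0]

```text
time_s: 20.25
tcp_pos: [0.3336, -0.3391, 0.1706]
tool_rot: [-0.142, -3.138, -0.0]
force: [0.1, 0.5, -0.2]
finger_gap: 0.0006
```

```bash
python3 - <<'E'
from h import *
import cv2
go(-40,104,97)
im=snapshot("scene")[170:270,230:350,::-1]
cv2.imwrite("pics/o_s10.png",cv2.resize(im,None,fx=6,fy=6,interpolation=cv2.INTER_CUBIC))
E
```

```text
target [ 329.6 -334.8]
t 20.25 tcp [ 333.6 -339.1  170.6] xang 174.84 turn [-0.01 -0.05 -0.34] F [ 0.06  0.51 -0.15] M [ 0.04 -0.11 -0.02] gap 0.6 q6 -2.35
shift [ -3.9   4.3 -73.6]
now in box -43.9 99.7
```

View pics/o_s10.png

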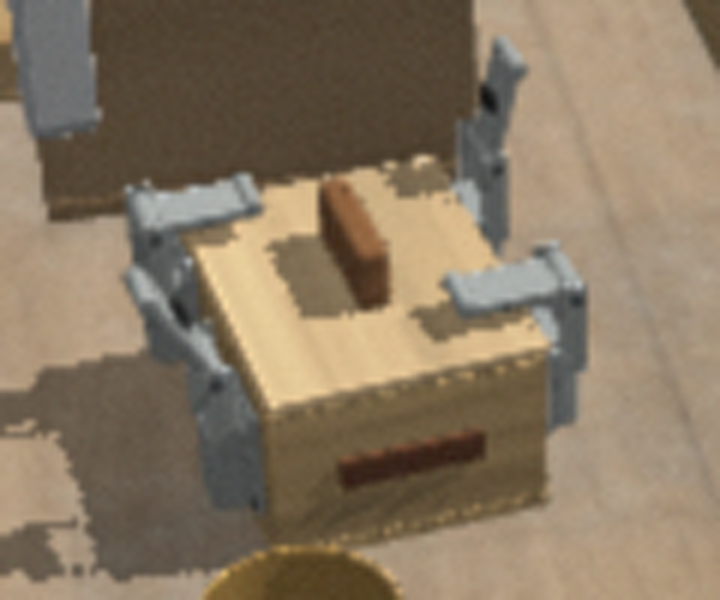

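Emit:
jog_arm:
  commands:
    - [0,-3,3,-15,0,0,0]
    - [0,-1,1,-30,0,0,0]
    - [0,0,0,-25,0,0,0]
    - [0,0,0,0,0,0,0]

```text
time_s: 20.7
tcp_pos: [0.334, -0.3368, 0.0998]
tool_rot: [0.141, 3.136, -0.005]
force: [-0.7, -0.2, 0.9]
finger_gap: 0.0004
```

```bash
python3 - <<'E'
from h import *
go(-40,104,97)
E
```

```text
target [ 329.6 -334.8]
t 20.7 tcp [ 334.  -336.8   99.8] xang 174.87 turn [ 0.18  0.15 -0.36] F [-0.68 -0.21  0.92] M [ 0.04 -0.07 -0.02] gap 0.4 q6 -2.35
shift [-4.4  2.  -2.8]
now in box -41.5 99.4
```

Inside y edge 91 vs tip ≈ 84–88: clear (force small). Sweep.

Emit:
jog_arm:
  commands:
    - [0,10,0.5,-3,0,0,0]
    - [0,10,-0.5,0,0,0,0]
    - [0,10,-1,0,0,0,0]
    - [0,10,-1,0,0,0,0]
    - [0,10,-1,0,0,0,0]
    - [0,4,-0.4,0,0,0,0]
    - [0,0,0,0,0,0,0]

```text
time_s: 21.4
tcp_pos: [0.3966, -0.3417, 0.1005]
tool_rot: [0.138, 3.132, -0.01]
force: [-0.1, 0.1, -0.3]
finger_gap: 0.0004
```

```bash
python3 - <<'E'
from h import *
go(-40,41,97)
E
```

```text
target [ 392.4 -340.9]
t 21.4 tcp [ 396.6 -341.7  100.5] xang 174.97 turn [ 0.39  0.36 -0.47] F [-0.05  0.07 -0.32] M [ 0.01 -0.14 -0.05] gap 0.4 q6 -2.26
shift [-4.2  0.9 -3.5]
now in box -40.4 36.7
```

Emit:
jog_arm:
  commands:
    - [0,1,0,-4,0.4,0.4,-0.4]
    - [0,1,0,-4,0,0,0]
    - [0,0,0,-2,0,0,0]
    - [0,0,0,0,0,0,0]

```text
time_s: 21.8
tcp_pos: [0.3981, -0.3417, 0.0895]
tool_rot: [-0.151, -3.136, -0.002]
force: [-0.6, -0.7, -0.2]
finger_gap: 0.0004
```

```bash
python3 - <<'E'
from h import *
go(-40,34,90)
E
```

```text
target [ 399.3 -341.6]
t 21.8 tcp [ 398.1 -341.7   89.5] xang 174.5 turn [-0.07 -0.1  -0.  ] F [-0.63 -0.65 -0.22] M [ 0.06 -0.14 -0.04] gap 0.4 q6 -2.25
shift [1.2 0.2 0.5]
now in box -40.3 35.2
```

Emit:
jog_arm:
  commands:
    - [0,0,0,-1.2,0,0,0]
    - [0,0,0,0,0,0,0]

```text
time_s: 22.0
tcp_pos: [0.3978, -0.3418, 0.0881]
tool_rot: [-0.151, -3.136, -0.002]
force: [-0.2, 0.5, -0.2]
finger_gap: 0.0008
```

Emit:
jog_arm:
  commands:
    - [0,0.5,0,-1.2,0,0,0]
    - [0,0,0,0,0,0,0]

```text
time_s: 22.2
tcp_pos: [0.3983, -0.3418, 0.0869]
tool_rot: [-0.151, -3.136, -0.002]
force: [-0.8, 0.6, -0.5]
finger_gap: 0.0004
```

Emit:
jog_arm:
  commands:
    - [0,0,0,-1.2,0,0,0]
    - [0,0,0,0,0,0,0]

```text
time_s: 22.4
tcp_pos: [0.3983, -0.3418, 0.0857]
tool_rot: [-0.151, -3.136, -0.002]
force: [0.2, 0.0, 0.9]
finger_gap: 0.0005
```

Emit:
jog_arm:
  commands:
    - [0,0,0,-1.2,0,0,0]
    - [0,0,0,0,0,0,0]

```text
time_s: 22.6
tcp_pos: [0.3983, -0.3418, 0.0844]
tool_rot: [-0.151, -3.136, -0.001]
force: [-0.8, -0.2, 0.2]
finger_gap: 0.0006
```

Emit:
jog_arm:
  commands:
    - [0,0,0,-1.2,0,0,0]
    - [0,0,0,0,0,0,0]

```text
time_s: 22.8
tcp_pos: [0.3984, -0.3419, 0.0832]
tool_rot: [-0.151, -3.136, -0.001]
force: [0.3, -0.7, -0.5]
finger_gap: 0.0005
```

Emit:
jog_arm:
  commands:
    - [0,0,0,-1.2,0,0,0]
    - [0,0,0,0,0,0,0]

```text
time_s: 23.0
tcp_pos: [0.3986, -0.342, 0.0822]
tool_rot: [-0.151, -3.137, -0.001]
force: [-0.5, 0.3, 0.9]
finger_gap: 0.0006
```

Emit:
jog_arm:
  commands:
    - [0,0,0,-1.2,0,0,0]
    - [0,0,0,0,0,0,0]

```text
time_s: 23.2
tcp_pos: [0.3988, -0.3421, 0.0812]
tool_rot: [-0.151, -3.138, -0.0]
force: [0.1, 1.2, 2.4]
finger_gap: 0.0006
```

Emit:
jog_arm:
  commands:
    - [0,0,0,-1.2,0,0,0]
    - [0,0,0,0,0,0,0]

```text
time_s: 23.4
tcp_pos: [0.3988, -0.342, 0.0799]
tool_rot: [-0.151, -3.138, -0.0]
force: [0.2, 1.2, -1.0]
finger_gap: 0.0004
```

Emit:
jog_arm:
  commands:
    - [0,0,0,-1.2,0,0,0]
    - [0,0,0,0,0,0,0]

```text
time_s: 23.6
tcp_pos: [0.3986, -0.3419, 0.0782]
tool_rot: [-0.151, -3.137, -0.001]
force: [-0.6, -0.9, 0.2]
finger_gap: 0.0007
```

Emit:
jog_arm:
  commands:
    - [0,0,0,-1.2,0,0,0]
    - [0,0,0,0,0,0,0]

```text
time_s: 23.8
tcp_pos: [0.3987, -0.3421, 0.0775]
tool_rot: [-0.151, -3.137, -0.0]
force: [-0.8, 1.7, 5.0]
finger_gap: 0.0002
```

Emit:
jog_arm:
  commands:
    - [0,0,0,-1.2,0,0,0]
    - [0,0,0,0,0,0,0]

```text
time_s: 24.0
tcp_pos: [0.3988, -0.3422, 0.0773]
tool_rot: [-0.151, -3.138, 0.001]
force: [-2.5, 3.2, 6.3]
finger_gap: 0.0007
```

Emit:
jog_arm:
  commands:
    - [0,0,0,-1.2,0,0,0]
    - [0,0,0,0,0,0,0]

```text
time_s: 24.2
tcp_pos: [0.3988, -0.3423, 0.0772]
tool_rot: [0.151, 3.138, -0.001]
force: [-2.3, 2.8, 7.0]
finger_gap: 0.0006
```

Emit:
jog_arm:
  commands:
    - [0,0,0,-1.1,0,0,0]
    - [0,0,0,-1.1,0,0,0]

```text
time_s: 24.4
tcp_pos: [0.3989, -0.3424, 0.0765]
tool_rot: [0.151, 3.138, -0.002]
force: [-4.9, 4.6, 14.6]
finger_gap: 0.0007
```

Emit:
jog_arm:
  commands:
    - [0,0,0,5,0,0,0]
    - [0,0,0,25,0,0,0]
    - [0,0,0,40,0,0,0]
    - [0,15,10,25,0,0,0]
    - [0,35,25,0,0,0,0]
    - [0,45,20,0,0,0,0]
    - [0,45,10,0,0,0,0]
    - [0,0,0,0,0,0,0]

```text
time_s: 25.2
tcp_pos: [0.5422, -0.2744, 0.176]
tool_rot: [0.156, 3.137, -0.001]
force: [-1.4, -0.6, -0.7]
finger_gap: 0.0005
```

```bash
python3 - <<'E'
from h import *
import cv2
go(40,-104,97)
im=snapshot("scene")[170:270,230:350,::-1]
cv2.imwrite("pics/o_s11.png",cv2.resize(im,None,fx=6,fy=6,interpolation=cv2.INTER_CUBIC))
E
```

```text
target [ 544.4 -275.2]
t 25.2 tcp [ 542.2 -274.4  176. ] xang 174.29 turn [0.04 0.05 0.21] F [-1.37 -0.56 -0.66] M [ 0.06 -0.12 -0.  ] gap 0.5 q6 -2.0
shift [  2.2  -0.8 -79. ]
now in box 40.5 -101.8
```

View pics/o_s11.png

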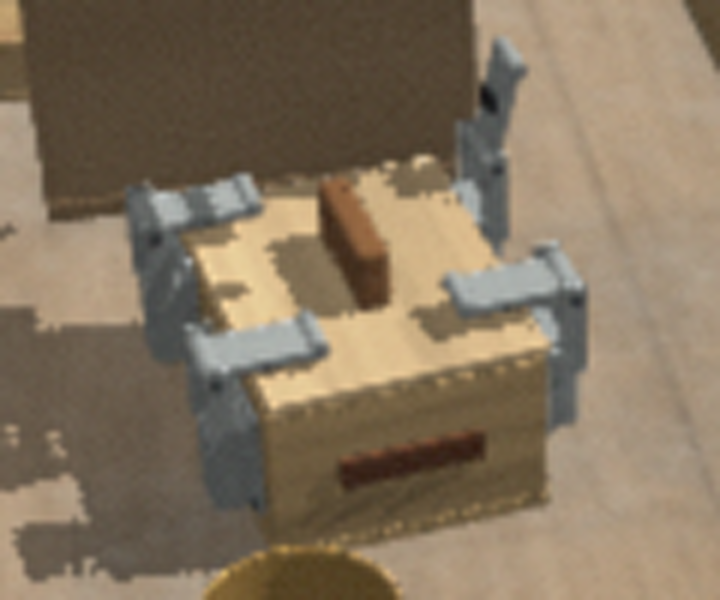

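Emit:
jog_arm:
  commands:
    - [0,1,0,-25,0,0,0]
    - [0,0,0,-30,0,0,0]
    - [0,0,0,-20,0,0,0]
    - [0,0,0,0,0,0,0]

```text
time_s: 25.65
tcp_pos: [0.5386, -0.2764, 0.0993]
tool_rot: [0.159, 3.137, -0.002]
force: [-0.0, 0.6, 0.4]
finger_gap: 0.0007
```

```bash
python3 - <<'E'
from h import *
go(40,-104,97)
E
```

```text
target [ 544.4 -275.2]
t 25.65 tcp [ 538.6 -276.4   99.3] xang 174.18 turn [0.08 0.01 0.32] F [-0.    0.58  0.43] M [ 0.05 -0.13 -0.04] gap 0.7 q6 -2.0
shift [ 5.8  1.2 -2.3]
now in box 38.2 -98.4
```

Emit:
jog_arm:
  commands:
    - [0,-10,2,-3,0,0,0]
    - [0,-10,1.5,-1,0,0,0]
    - [0,-10,1,0,0,0,0]
    - [0,-10,1,0,0,0,0]
    - [0,-10,1,0,0,0,0]
    - [0,-4,0.5,0,0,0,0]
    - [0,0,0,0,0,0,0]

```text
time_s: 26.35
tcp_pos: [0.4801, -0.2716, 0.1009]
tool_rot: [0.164, 3.132, -0.007]
force: [0.4, -1.0, 0.8]
finger_gap: 0.0004
```

```bash
python3 - <<'E'
from h import *
go(40,-36,97)
E
```

```text
target [ 476.7 -268.6]
t 26.35 tcp [ 480.1 -271.6  100.9] xang 174.01 turn [0.27 0.28 0.49] F [ 0.42 -0.96  0.75] M [ 0.05 -0.13 -0.07] gap 0.4 q6 -2.05
shift [-3.4  3.  -3.9]
now in box 37.4 -39.7
```

Emit:
jog_arm:
  commands:
    - [0,-2.5,1.5,-4,0.3,0.3,0.4]
    - [0,-2.5,1.5,-4,0,0,0]
    - [0,0,0,-2.5,0,0,0]
    - [0,0,0,0,0,0,0]

```text
time_s: 26.75
tcp_pos: [0.475, -0.2683, 0.0893]
tool_rot: [-0.152, -3.137, -0.001]
force: [-0.4, -0.3, -0.2]
finger_gap: 0.0007
```

```bash
python3 - <<'E'
from h import *
go(40,-34,90)
E
```

```text
target [ 474.7 -268.4]
t 26.75 tcp [ 475.  -268.3   89.3] xang 174.46 turn [-0.05 -0.05  0.04] F [-0.42 -0.31 -0.21] M [ 0.07 -0.11 -0.02] gap 0.7 q6 -2.06
shift [-0.4 -0.1  0.7]
now in box 40.1 -34.3
```

Emit:
jog_arm:
  commands:
    - [0,0,0,-1.2,0,0,0]
    - [0,0,0,0,0,0,0]

```text
time_s: 26.95
tcp_pos: [0.4752, -0.2683, 0.0879]
tool_rot: [-0.151, -3.137, -0.001]
force: [0.1, 0.3, 1.3]
finger_gap: 0.0005
```

Emit:
jog_arm:
  commands:
    - [0,0,0,-1.2,0,0,0]
    - [0,0,0,0,0,0,0]

```text
time_s: 27.15
tcp_pos: [0.4754, -0.2685, 0.087]
tool_rot: [-0.151, -3.137, -0.001]
force: [0.4, 0.1, 1.5]
finger_gap: 0.0002
```

Emit:
jog_arm:
  commands:
    - [0,0,0,-1.2,0,0,0]
    - [0,0,0,0,0,0,0]

```text
time_s: 27.35
tcp_pos: [0.4757, -0.2686, 0.0861]
tool_rot: [0.151, 3.138, 0.0]
force: [-0.1, 0.4, 1.3]
finger_gap: 0.0006
```

Emit:
jog_arm:
  commands:
    - [0,0,0,-1.2,0,0,0]
    - [0,0,0,0,0,0,0]

```text
time_s: 27.55
tcp_pos: [0.4759, -0.2686, 0.0849]
tool_rot: [0.151, 3.137, 0.0]
force: [1.1, -0.4, 0.2]
finger_gap: 0.0005
```

Emit:
jog_arm:
  commands:
    - [0,0,0,-1.2,0,0,0]
    - [0,0,0,0,0,0,0]

```text
time_s: 27.75
tcp_pos: [0.4758, -0.2685, 0.0833]
tool_rot: [0.151, 3.138, 0.0]
force: [1.0, -0.4, 1.2]
finger_gap: 0.0002
```

Emit:
jog_arm:
  commands:
    - [0,0,0,-1.2,0,0,0]
    - [0,0,0,0,0,0,0]

```text
time_s: 27.95
tcp_pos: [0.476, -0.2687, 0.0824]
tool_rot: [0.151, 3.137, -0.0]
force: [1.0, 1.1, 2.8]
finger_gap: 0.0004
```

Emit:
jog_arm:
  commands:
    - [0,0,0,-1.2,0,0,0]
    - [0,0,0,0,0,0,0]

```text
time_s: 28.15
tcp_pos: [0.4763, -0.2688, 0.0823]
tool_rot: [0.151, 3.136, -0.001]
force: [-0.0, 0.6, 3.6]
finger_gap: 0.0005
```

Emit:
jog_arm:
  commands:
    - [0,0,0,-1.1,0,0,0]

```text
time_s: 28.25
tcp_pos: [0.4765, -0.269, 0.0819]
tool_rot: [0.151, 3.136, -0.002]
force: [-4.0, 2.2, 15.4]
finger_gap: 0.0009
```

Emit:
jog_arm:
  commands:
    - [0,0,0,5,0,0,0]
    - [0,0,0,25,0,0,0]
    - [0,0,0,40,0,0,0]
    - [0,0,-15,35,0,0,0]
    - [0,15,-40,20,0,0,0]
    - [0,15,-40,0,0,0,0]
    - [0,0,0,0,0,0,0]
    - [0,0,0,0,0,0,0]

```text
time_s: 29.05
tcp_pos: [0.5052, -0.3655, 0.211]
tool_rot: [-0.149, -3.136, -0.001]
force: [-0.2, 0.7, -0.1]
finger_gap: 0.0006
```

```bash
python3 - <<'E'
from h import *
import cv2,pickle
corr()
c=get_calibration("wrist");pickle.dump(c,open("c12.pkl","wb"))
w=snapshot("wrist")[:,:,::-1];s=snapshot("scene")[:,:,::-1];t=snapshot("top")[:,:,::-1]
cv2.imwrite("pics/w12.png",w);cv2.imwrite("pics/s12.png",s);cv2.imwrite("pics/t12.png",t)
cv2.imwrite("pics/o_s12.png",cv2.resize(s[170:270,230:350],None,fx=6,fy=6,interpolation=cv2.INTER_CUBIC))
E
```

```text
t 29.05 tcp [ 505.2 -365.5  211. ] xang 174.56 turn [-0.05 -0.09  0.  ] F [-0.22  0.69 -0.1 ] M [ 0.08 -0.14  0.01] gap 0.6 q6 -2.16
```

View pics/o_s12.png

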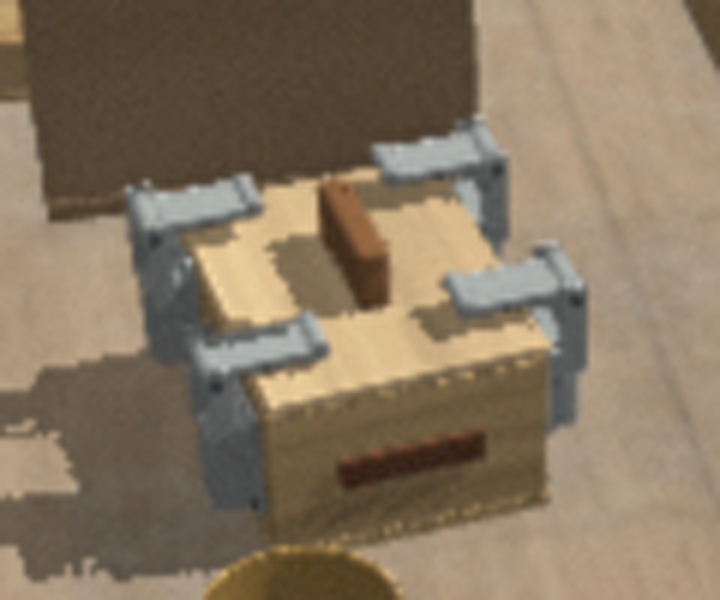

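View pics/w12.png

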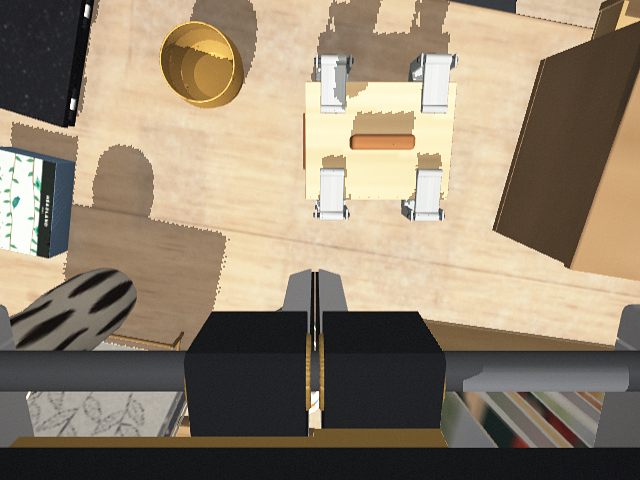

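View pics/t12.png

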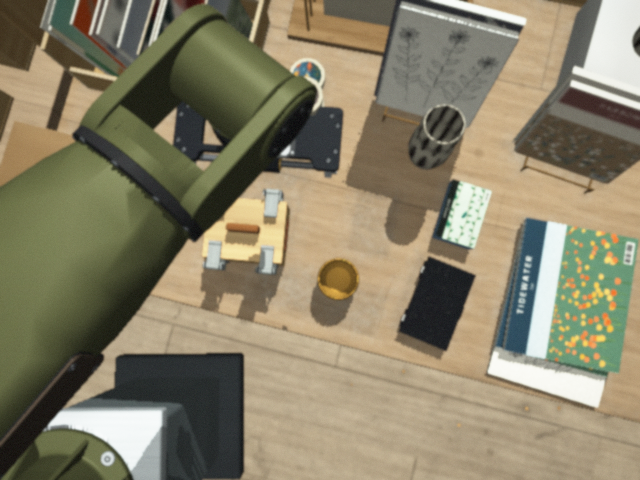

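```bash
python3 - <<'E'
from h import *
import cv2
s=get_calibration("scene");im=cv2.imread("pics/s12.png")[170:270,230:350]
im=cv2.resize(im,None,fx=6,fy=6,interpolation=cv2.INTER_CUBIC)
for sx,sy,zt in((1,1,82.3),(-1,1,77.3),(-1,-1,80),(1,-1,82.3)):
    zp=zt-4.5
    for th,col in((0,(0,255,0)),(.14,(0,0,255))):
        L=[]
        for dx in(-10,10):
            for r,h in((0,2.5),(37,2.5)):
                p=bw(sx*40+dx,sy*(61-r*np.cos(th)+h*np.sin(th)));L.append([*p,zp+r*np.sin(th)+h*np.cos(th)])
        q=(proj(s,np.array(L)/1000)-[230,170]+.5)*6
        q=q[[0,1,3,2]]
        cv2.polylines(im,[np.int32(q)],True,col,1,cv2.LINE_AA)
cv2.imwrite("pics/ov.png",im)
E
```

```text
(no output)
```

View pics/ov.png

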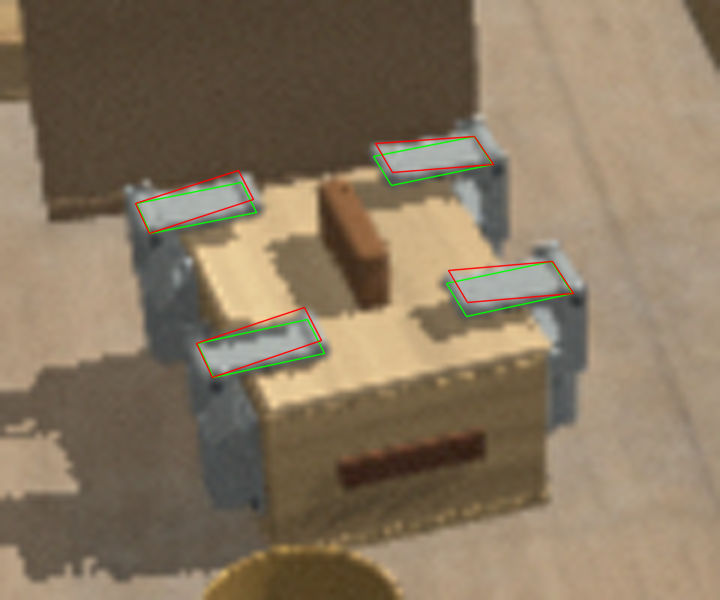

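```bash
python3 -c "
from cell import bot
print(bot.sense()['force']);print(bot.sign_off())"
```

```text
[ 0.42963783 -0.26347309  0.44053585]
the job is handed in; nothing more can be done
None
```

The lid is on the box and released, and all four clips are shut. They went in opposite-corner order: the near-left clip first, then the one diagonally across from it, then the other two. I handed the job in at about 29 s, inside the 67 s limit.

**Lid:** it dropped into the box mouth with no sideways resistance and stopped at its seated height. In the pictures it sits flush all round.

**Clips:** I pressed each one down until it hit its stop. The second and third clips showed the clearest feel of the catch giving way; for the first and last I relied on the stop and the pictures. An overlay on the last scene picture shows all four levers level. None is at the 0.14 rad angle a clip would spring back to if its catch had not taken.

**Force:** readings at the end of each move peaked at about 19 N vertically, on the second clip. With its sideways part that came to roughly 20.7 N, right at your 20 N guide. It was not monitored within a move.

**Other goods:** the last top and scene pictures show them where they were at the start. The gripper finished clear of everything.

**Check that disagreed:** while the lid was still held above the box, the three cameras differed by several millimetres on its offset from the box. The scene camera was the outlier, so I worked mainly from the other two and the arm's own position, and the lid went in cleanly.

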